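# Load and start the bench shaker

### The job

First slide the shaker's speed slider all the way back to off. Then stand every amber sample jar that is there on the shaker's platform, inside its guard rim, and cover each jar with one of the loose lids so that it sits fully down and level on the jar's rim; only when all are covered, slide the speed slider up until its grip is level with the red pointer. Do not knock over or shove aside the capped bottles and the brass weight that stand among them.

Things in the scene. Friction and masses are not known exactly. Their poses are not given: they have to be found in the camera images.
- jar1: Amber-brown round open sample jar with two pale pellets inside: 54 mm outside diameter, 42 mm tall, 3 mm wall, 48 mm mouth, 140 g. Origin: centre of its underside, z up. Starts upright on the bench. There are 3 or 4 such jars; the other is then absent.
- jar2: Amber-brown round open sample jar with two pale pellets inside: 54 mm outside diameter, 42 mm tall, 3 mm wall, 48 mm mouth, 140 g. Origin: centre of its underside, z up. Starts upright on the bench. There are 3 or 4 such jars; the other is then absent.
- jar3: Amber-brown round open sample jar with two pale pellets inside: 54 mm outside diameter, 42 mm tall, 3 mm wall, 48 mm mouth, 140 g. Origin: centre of its underside, z up. Starts upright on the bench. There are 3 or 4 such jars; the other is then absent.
- jar4: Amber-brown round open sample jar with two pale pellets inside: 54 mm outside diameter, 42 mm tall, 3 mm wall, 48 mm mouth, 140 g. Origin: centre of its underside, z up. Starts upright on the bench. There are 3 or 4 such jars; the other is then absent.
- lid1: Loose lid, fits any jar: white disc 60 mm across, 4 mm thick; below it a step 41 mm across, 5 mm deep that drops into the jar's mouth; on top a green knob 16 mm across, 22 mm tall. 60 g. Origin: centre of the step's underside, z up; disc underside at 5 mm, knob foot at 9, knob top at 31 mm. Seated, its origin is 37 mm above the jar's. Starts knob up on the bench.
- lid2: Loose lid, fits any jar: white disc 60 mm across, 4 mm thick; below it a step 41 mm across, 5 mm deep that drops into the jar's mouth; on top a green knob 16 mm across, 22 mm tall. 60 g. Origin: centre of the step's underside, z up; disc underside at 5 mm, knob foot at 9, knob top at 31 mm. Seated, its origin is 37 mm above the jar's. Starts knob up on the bench.
- lid3: Loose lid, fits any jar: white disc 60 mm across, 4 mm thick; below it a step 41 mm across, 5 mm deep that drops into the jar's mouth; on top a green knob 16 mm across, 22 mm tall. 60 g. Origin: centre of the step's underside, z up; disc underside at 5 mm, knob foot at 9, knob top at 31 mm. Seated, its origin is 37 mm above the jar's. Starts knob up on the bench.
- lid4: Loose lid, fits any jar: white disc 60 mm across, 4 mm thick; below it a step 41 mm across, 5 mm deep that drops into the jar's mouth; on top a green knob 16 mm across, 22 mm tall. 60 g. Origin: centre of the step's underside, z up; disc underside at 5 mm, knob foot at 9, knob top at 31 mm. Seated, its origin is 37 mm above the jar's. Starts knob up on the bench.
- platform (a point): Centre of the shaker platform's dark mat, on its surface (75 mm above the bench); x along the short side, y along the long side, z up. The platform is 200 x 280 mm outside; its aluminium guard rim is 6 mm thick and 10 mm high above the mat (mat 188 x 268 mm inside it). The shaker is fixed to the bench.
- control: Speed control box, fixed to the bench, cream, 70 x 200 x 35 mm. Origin: centre of its underside; y runs along the slider's track towards higher speed, z up. The dark steel track on top is 40 mm wide and 14 mm high.
- speed (a joint): Speed slider, m of travel along the control box's +y: 0 = off, at the stop at the -y end; 0.12 = full speed. At q the grip's centre is at y = q - 0.06 in the control box's frame.
- speed_top (a point): Centre of the top of the blue slider grip, 89.5 mm above the bench; the grip is a block 28 mm (across the track) x 20 mm (along it) x 40 mm tall.
- pointer: Red pointer fixed beside the track on its +x side, marking the speed to set. Origin: centre of its underside, 28 mm to +x of the track's middle; axes as the control box's. It rises 8 mm above the box. The grip's centre must stand level with it along the track.
- reagent1: Bystander: small closed amber bottle with black cap and paper label, 42 mm across, 70 mm tall, standing on the bench. Origin: centre of its underside. Not part of the job.
- reagent2: Bystander: small closed amber bottle with black cap and paper label, 42 mm across, 70 mm tall, standing on the bench. Origin: centre of its underside. Not part of the job.
- puck: Bystander: brass calibration weight, plain cylinder 50 mm across, 30 mm tall, 300 g, on the bench. Origin: centre of its underside. Not part of the job.
Mind the look-alikes: they are no part of the job. What is shaped like the control but purple or turquoise is not meant. What is shaped like the jar4 but blue is not meant.

How it is judged (in metres and radians):
On the way, in this order (a step that is already met when the one before it is completed fails the run):
1. the speed slider is slid fully back to off (within 6 mm of its stop) (value of joint speed below 0.006 m), for 0.2 s.
2. every jar stands on the platform with a lid seated level on it, the slider still off (x of jar1 in the frame of platform between -0.09 and 0.09 m and y of jar1 in the frame of platform between -0.13 and 0.13 m and z of jar1 in the frame of platform between -0.005 and 0.005 m and angle between each of jar1, jar2, jar3, jar4's own z axis and vertical below 0.06 rad and linear speed of each of jar1, jar2, jar3, jar4 below 0.02 m/s and ((horizontal distance between lid1 and jar1 below 0.007 m and z of lid1 in the frame of jar1 between 0.0335 and 0.0405 m and angle between the z axis of lid1 and the z axis of jar1, either way round below 0.06 rad and angle between lid1's own z axis and vertical below 0.08 rad and linear speed of lid1 below 0.02 m/s) or (horizontal distance between lid2 and jar1 below 0.007 m and z of lid2 in the frame of jar1 between 0.0335 and 0.0405 m and angle between the z axis of lid2 and the z axis of jar1, either way round below 0.06 rad and angle between lid2's own z axis and vertical below 0.08 rad and linear speed of lid2 below 0.02 m/s) or (horizontal distance between lid3 and jar1 below 0.007 m and z of lid3 in the frame of jar1 between 0.0335 and 0.0405 m and angle between the z axis of lid3 and the z axis of jar1, either way round below 0.06 rad and angle between lid3's own z axis and vertical below 0.08 rad and linear speed of lid3 below 0.02 m/s) or (horizontal distance between lid4 and jar1 below 0.007 m and z of lid4 in the frame of jar1 between 0.0335 and 0.0405 m and angle between the z axis of lid4 and the z axis of jar1, either way round below 0.06 rad and angle between lid4's own z axis and vertical below 0.08 rad and linear speed of lid4 below 0.02 m/s)) and x of jar2 in the frame of platform between -0.09 and 0.09 m and y of jar2 in the frame of platform between -0.13 and 0.13 m and z of jar2 in the frame of platform between -0.005 and 0.005 m and ((horizontal distance between lid1 and jar2 below 0.007 m and z of lid1 in the frame of jar2 between 0.0335 and 0.0405 m and angle between the z axis of lid1 and the z axis of jar2, either way round below 0.06 rad and angle between lid1's own z axis and vertical below 0.08 rad and linear speed of lid1 below 0.02 m/s) or (horizontal distance between lid2 and jar2 below 0.007 m and z of lid2 in the frame of jar2 between 0.0335 and 0.0405 m and angle between the z axis of lid2 and the z axis of jar2, either way round below 0.06 rad and angle between lid2's own z axis and vertical below 0.08 rad and linear speed of lid2 below 0.02 m/s) or (horizontal distance between lid3 and jar2 below 0.007 m and z of lid3 in the frame of jar2 between 0.0335 and 0.0405 m and angle between the z axis of lid3 and the z axis of jar2, either way round below 0.06 rad and angle between lid3's own z axis and vertical below 0.08 rad and linear speed of lid3 below 0.02 m/s) or (horizontal distance between lid4 and jar2 below 0.007 m and z of lid4 in the frame of jar2 between 0.0335 and 0.0405 m and angle between the z axis of lid4 and the z axis of jar2, either way round below 0.06 rad and angle between lid4's own z axis and vertical below 0.08 rad and linear speed of lid4 below 0.02 m/s)) and x of jar3 in the frame of platform between -0.09 and 0.09 m and y of jar3 in the frame of platform between -0.13 and 0.13 m and z of jar3 in the frame of platform between -0.005 and 0.005 m and ((horizontal distance between lid1 and jar3 below 0.007 m and z of lid1 in the frame of jar3 between 0.0335 and 0.0405 m and angle between the z axis of lid1 and the z axis of jar3, either way round below 0.06 rad and angle between lid1's own z axis and vertical below 0.08 rad and linear speed of lid1 below 0.02 m/s) or (horizontal distance between lid2 and jar3 below 0.007 m and z of lid2 in the frame of jar3 between 0.0335 and 0.0405 m and angle between the z axis of lid2 and the z axis of jar3, either way round below 0.06 rad and angle between lid2's own z axis and vertical below 0.08 rad and linear speed of lid2 below 0.02 m/s) or (horizontal distance between lid3 and jar3 below 0.007 m and z of lid3 in the frame of jar3 between 0.0335 and 0.0405 m and angle between the z axis of lid3 and the z axis of jar3, either way round below 0.06 rad and angle between lid3's own z axis and vertical below 0.08 rad and linear speed of lid3 below 0.02 m/s) or (horizontal distance between lid4 and jar3 below 0.007 m and z of lid4 in the frame of jar3 between 0.0335 and 0.0405 m and angle between the z axis of lid4 and the z axis of jar3, either way round below 0.06 rad and angle between lid4's own z axis and vertical below 0.08 rad and linear speed of lid4 below 0.02 m/s)) and x of jar4 in the frame of platform between -0.09 and 0.09 m and y of jar4 in the frame of platform between -0.13 and 0.13 m and z of jar4 in the frame of platform between -0.005 and 0.005 m and ((horizontal distance between lid1 and jar4 below 0.007 m and z of lid1 in the frame of jar4 between 0.0335 and 0.0405 m and angle between the z axis of lid1 and the z axis of jar4, either way round below 0.06 rad and angle between lid1's own z axis and vertical below 0.08 rad and linear speed of lid1 below 0.02 m/s) or (horizontal distance between lid2 and jar4 below 0.007 m and z of lid2 in the frame of jar4 between 0.0335 and 0.0405 m and angle between the z axis of lid2 and the z axis of jar4, either way round below 0.06 rad and angle between lid2's own z axis and vertical below 0.08 rad and linear speed of lid2 below 0.02 m/s) or (horizontal distance between lid3 and jar4 below 0.007 m and z of lid3 in the frame of jar4 between 0.0335 and 0.0405 m and angle between the z axis of lid3 and the z axis of jar4, either way round below 0.06 rad and angle between lid3's own z axis and vertical below 0.08 rad and linear speed of lid3 below 0.02 m/s) or (horizontal distance between lid4 and jar4 below 0.007 m and z of lid4 in the frame of jar4 between 0.0335 and 0.0405 m and angle between the z axis of lid4 and the z axis of jar4, either way round below 0.06 rad and angle between lid4's own z axis and vertical below 0.08 rad and linear speed of lid4 below 0.02 m/s)) and value of joint speed below 0.012 m), for 0.3 s.
At the end, for the whole second after the job is handed in: Each jar present stands upright, still, on the mat inside the rim, with a lid seated on it (centred within 7 mm, down within 3.5 mm, level within 0.06 rad); the slider grip is within 6 mm of the red pointer along the track; all released (x of jar1 in the frame of platform between -0.09 and 0.09 m and y of jar1 in the frame of platform between -0.13 and 0.13 m and z of jar1 in the frame of platform between -0.005 and 0.005 m and angle between each of jar1, jar2, jar3, jar4's own z axis and vertical below 0.06 rad and linear speed of each of jar1, jar2, jar3, jar4 below 0.02 m/s and ((horizontal distance between lid1 and jar1 below 0.007 m and z of lid1 in the frame of jar1 between 0.0335 and 0.0405 m and angle between the z axis of lid1 and the z axis of jar1, either way round below 0.06 rad and angle between lid1's own z axis and vertical below 0.08 rad and linear speed of lid1 below 0.02 m/s) or (horizontal distance between lid2 and jar1 below 0.007 m and z of lid2 in the frame of jar1 between 0.0335 and 0.0405 m and angle between the z axis of lid2 and the z axis of jar1, either way round below 0.06 rad and angle between lid2's own z axis and vertical below 0.08 rad and linear speed of lid2 below 0.02 m/s) or (horizontal distance between lid3 and jar1 below 0.007 m and z of lid3 in the frame of jar1 between 0.0335 and 0.0405 m and angle between the z axis of lid3 and the z axis of jar1, either way round below 0.06 rad and angle between lid3's own z axis and vertical below 0.08 rad and linear speed of lid3 below 0.02 m/s) or (horizontal distance between lid4 and jar1 below 0.007 m and z of lid4 in the frame of jar1 between 0.0335 and 0.0405 m and angle between the z axis of lid4 and the z axis of jar1, either way round below 0.06 rad and angle between lid4's own z axis and vertical below 0.08 rad and linear speed of lid4 below 0.02 m/s)) and x of jar2 in the frame of platform between -0.09 and 0.09 m and y of jar2 in the frame of platform between -0.13 and 0.13 m and z of jar2 in the frame of platform between -0.005 and 0.005 m and ((horizontal distance between lid1 and jar2 below 0.007 m and z of lid1 in the frame of jar2 between 0.0335 and 0.0405 m and angle between the z axis of lid1 and the z axis of jar2, either way round below 0.06 rad and angle between lid1's own z axis and vertical below 0.08 rad and linear speed of lid1 below 0.02 m/s) or (horizontal distance between lid2 and jar2 below 0.007 m and z of lid2 in the frame of jar2 between 0.0335 and 0.0405 m and angle between the z axis of lid2 and the z axis of jar2, either way round below 0.06 rad and angle between lid2's own z axis and vertical below 0.08 rad and linear speed of lid2 below 0.02 m/s) or (horizontal distance between lid3 and jar2 below 0.007 m and z of lid3 in the frame of jar2 between 0.0335 and 0.0405 m and angle between the z axis of lid3 and the z axis of jar2, either way round below 0.06 rad and angle between lid3's own z axis and vertical below 0.08 rad and linear speed of lid3 below 0.02 m/s) or (horizontal distance between lid4 and jar2 below 0.007 m and z of lid4 in the frame of jar2 between 0.0335 and 0.0405 m and angle between the z axis of lid4 and the z axis of jar2, either way round below 0.06 rad and angle between lid4's own z axis and vertical below 0.08 rad and linear speed of lid4 below 0.02 m/s)) and x of jar3 in the frame of platform between -0.09 and 0.09 m and y of jar3 in the frame of platform between -0.13 and 0.13 m and z of jar3 in the frame of platform between -0.005 and 0.005 m and ((horizontal distance between lid1 and jar3 below 0.007 m and z of lid1 in the frame of jar3 between 0.0335 and 0.0405 m and angle between the z axis of lid1 and the z axis of jar3, either way round below 0.06 rad and angle between lid1's own z axis and vertical below 0.08 rad and linear speed of lid1 below 0.02 m/s) or (horizontal distance between lid2 and jar3 below 0.007 m and z of lid2 in the frame of jar3 between 0.0335 and 0.0405 m and angle between the z axis of lid2 and the z axis of jar3, either way round below 0.06 rad and angle between lid2's own z axis and vertical below 0.08 rad and linear speed of lid2 below 0.02 m/s) or (horizontal distance between lid3 and jar3 below 0.007 m and z of lid3 in the frame of jar3 between 0.0335 and 0.0405 m and angle between the z axis of lid3 and the z axis of jar3, either way round below 0.06 rad and angle between lid3's own z axis and vertical below 0.08 rad and linear speed of lid3 below 0.02 m/s) or (horizontal distance between lid4 and jar3 below 0.007 m and z of lid4 in the frame of jar3 between 0.0335 and 0.0405 m and angle between the z axis of lid4 and the z axis of jar3, either way round below 0.06 rad and angle between lid4's own z axis and vertical below 0.08 rad and linear speed of lid4 below 0.02 m/s)) and x of jar4 in the frame of platform between -0.09 and 0.09 m and y of jar4 in the frame of platform between -0.13 and 0.13 m and z of jar4 in the frame of platform between -0.005 and 0.005 m and ((horizontal distance between lid1 and jar4 below 0.007 m and z of lid1 in the frame of jar4 between 0.0335 and 0.0405 m and angle between the z axis of lid1 and the z axis of jar4, either way round below 0.06 rad and angle between lid1's own z axis and vertical below 0.08 rad and linear speed of lid1 below 0.02 m/s) or (horizontal distance between lid2 and jar4 below 0.007 m and z of lid2 in the frame of jar4 between 0.0335 and 0.0405 m and angle between the z axis of lid2 and the z axis of jar4, either way round below 0.06 rad and angle between lid2's own z axis and vertical below 0.08 rad and linear speed of lid2 below 0.02 m/s) or (horizontal distance between lid3 and jar4 below 0.007 m and z of lid3 in the frame of jar4 between 0.0335 and 0.0405 m and angle between the z axis of lid3 and the z axis of jar4, either way round below 0.06 rad and angle between lid3's own z axis and vertical below 0.08 rad and linear speed of lid3 below 0.02 m/s) or (horizontal distance between lid4 and jar4 below 0.007 m and z of lid4 in the frame of jar4 between 0.0335 and 0.0405 m and angle between the z axis of lid4 and the z axis of jar4, either way round below 0.06 rad and angle between lid4's own z axis and vertical below 0.08 rad and linear speed of lid4 below 0.02 m/s)) and y of speed_top in the frame of pointer between -0.006 and 0.006 m and velocity of joint speed below 0.01 m/s); the robot touches nothing.
It fails at once if a bystander bottle or the brass weight is shoved more than 6 cm or knocked over (distance of any of reagent1, reagent2, puck from where it was at the start of the episode above 0.06 m or angle between any of reagent1, reagent2, puck's own z axis and vertical above 0.6 rad).
Of jar1, jar2, jar3, jar4 only 3 to 4 are there at a start; the rules pass over those that are not, and their reading is None.
At some moment in a run one of jar1, jar2, jar3, jar4, lid1, lid2, lid3, lid4 may be knocked a few centimetres aside while the robot is not near it.
Once in a run the grip may slacken for a moment while it holds something.
It also fails if it takes over 210 s, if anything falls off the work surface, if the arm or the gripper's body presses on something with over 40 N, if the wrist force passes 120 N, or if a joint passes its speed limit or range.

### The arm

A 6-joint arm with a two-finger parallel gripper is mounted at the origin on the work surface. World frame = base frame: x ahead of the robot, y to its left, z up, the work surface at z = 0. Lengths are in m, angles in degrees, forces in N, time in s.
With the tool pointing down it reaches from about 0.25 to 0.8 m from the base axis. Payload 8.5 kg.
Tool frame: the origin (TCP) lies at the very end of the fingers, on their centre line; the grasp point (between the pads) lies 19 mm behind it (ctrl.grip_point_offset is the z of the grasp point in the tool frame, in m); z points along the fingers, y is the direction in which the jaws open and shut (so a half turn about z gives the same grasp; the last joint's range is limited). The gripper opens to 85 mm and grips with 20 to 120 N. Pads are 22 mm wide; open, the fingers measure 114 mm over their backs; the gripper's body (76 mm by 85 mm) begins 54 mm behind the grasp point. The pads swing forward as they close: fully open they stand 13 mm farther back than shut.
Start: joints at [68.01, 13.648, -0.773, 75.585, 0, 90], TCP at [0.197, 0.487, 0.231] pointing down, gripper open.
Joint ranges: [-152.45, 152.45], [-59.26, 108.67], [-65.41, 83.53], [-104.44, 129.93], [-82.83, 76.93], [-180, 180]. Speed limits (degrees/s): [127.2, 127.2, 159.86, 180, 180, 180].

### API

Orientations are given as a 3x3 rotation matrix whose columns are the frame's x, y, z axes.
In Python, from cell import ctrl gives the robot as it stands.
- The arm moves only by the tool servo_tool, never from a script. Its argument "deltas" is text: rows parted by semicolons, each of 6 numbers parted by spaces: the shift along the world's x, y, z in m, then the turn, a rotation vector about the world's x, y, z in rad. In form: tx ty tz ax ay az; .... A call has 1 to 10 rows; each row shifts and turns the pose as measured when the row begins; what a row does not reach is not made up. A row lasts 1/10 s, in which the tool goes at most 50 mm and 8.59 degrees, less where a joint would pass 70% of its speed; a pose out of reach is approached as far as the arm can. A call with a gripper value outside its range is refused whole. "grip" is the opening, from 0 (shut) to 1 (fully open), set as the call begins (left out, the last holds). The fingers move at their own pace and stop on an object; "newtons" is the grip in N (left out, the last holds). Time passes only in rows, so rows that do not move let the fingers close. It gives the time, the measured TCP pose, the force and the opening at its end, in the units of the state.
- ctrl.get_obs(): the state, without advancing time (a new reading comes with each control period).
- ctrl.read_camera(name): name is "scene" or "top" or "wrist"; returns a dict with "img" (400x640x3 uint8, blue, green, red), "mtx" (3x3 intrinsics, pixels), "distortion" ([k1, k2, p1, p2, k3] as OpenCV has them; the pictures are not rectified), "R" (3x3) and "t" (3): a world point X has camera coordinates R X + t; the wrist camera has in their place "hand_eye" (4x4, takes a point from camera to tool coordinates, whose origin is the TCP and whose axes are the flange's). Camera axes: x right, y down, z forward; pixel columns grow to the right and rows downward; lengths in m; the calibration is good to about 2 mm. A picture is of the moment at which its call begins: read the wrist's pose just before it. There is no depth.
- ctrl.finish_job(): hands the job in, once; it reports no verdict.
The state is a dict: "t": time; "joints": joint angles; "joint_vel": joint speeds; "joint_efforts": joint torques, N m; "tool_pos": TCP position; "orientation": TCP orientation; "force": force on the tool from outside, world axes, zero at the start; "moment": the same for the moment, N m; "gripper_width": finger opening in m.
Only numpy, scipy, OpenCV 4.12 (cv2) and the standard library are available. Lean on these libraries where they do the work, as an engineer would, in place of code of your own. Each camera call takes 0.05 s, during which the arm holds its last target.

## Working session

There is one attempt and no reset: what is moved stays moved. The work goes in short steps, Python scripts to look and compute and a tool call to move; the robot and the scene stay as the last step left them, time stands still between calls to the robot, and variables do not carry over. Pictures are saved under pics/ and viewed, and the job is handed in when it is done.

Besides the shell and the picture viewer there is one more tool, called after "Request:" as a command line: name --argument value ..., lists and objects as JSON in quotes. servo_tool: Moves the arm, as the interface text tells. Its arguments: {"type":"object","properties":{"deltas":{"type":"string"},"grip":{"type":"number"},"newtons":{"type":"number"}},"required":["deltas"]}

```bash
ls; mkdir -p pics
cat > h.py <<'E'
import numpy as np, cv2
from cell import ctrl
def snap(n,fn=None):
    o=ctrl.get_obs(); c=ctrl.read_camera(n)
    if n=="wrist":
        Rt=np.array(o["orientation"]); p=np.array(o["tool_pos"]); H=np.array(c["hand_eye"])
        Rwc=Rt@H[:3,:3]; C=Rt@H[:3,3]+p
    else:
        R=np.array(c["R"]); Rwc=R.T; C=-R.T@np.array(c["t"])
    c["Rwc"]=Rwc; c["C"]=C
    if fn: cv2.imwrite("pics/"+fn,c["img"])
    return c
def ray(c,uv,z):
    uv=np.array(uv,float).reshape(-1,1,2)
    n=cv2.undistortPoints(uv,np.array(c["mtx"]),np.array(c["distortion"])).reshape(-1,2)
    d=np.c_[n,np.ones(len(n))]@c["Rwc"].T
    s=(z-c["C"][2])/d[:,2]
    return c["C"]+d*s[:,None]
def proj(c,X):
    X=np.array(X,float).reshape(-1,3); R=c["Rwc"].T
    r,_=cv2.Rodrigues(R); t=-R@c["C"]
    return cv2.projectPoints(X,r,t,np.array(c["mtx"]),np.array(c["distortion"]))[0].reshape(-1,2)
E
python3 - <<'E'
from h import *
for n in["scene","top","wrist"]:
    c=snap(n,n+"0.png"); print(n,c["C"],c["Rwc"],c["mtx"],c["distortion"])
print(c["hand_eye"])
print(ctrl.get_obs(), ctrl.grip_point_offset)
E
```

```text
pics
scene [1.13546458 0.05993302 0.77691232] [[-0.08065946  0.72088991 -0.68833988]
 [ 0.99672151  0.05393855 -0.06030634]
 [-0.00634618 -0.69094745 -0.72287714]] [[385.9310319    0.         316.92006317]
 [  0.         385.9310319  195.02587515]
 [  0.           0.           1.        ]] [-0.00292496  0.          0.          0.          0.        ]
top [ 0.27819965 -0.00812811  1.30282376] [[-0.01509451 -0.9867203   0.16172571]
 [-0.99970542  0.01796756  0.0163171 ]
 [-0.01900623 -0.16143177 -0.98670084]] [[441.54201009   0.         316.30449909]
 [  0.         441.54201009 201.83840191]
 [  0.           0.           1.        ]] [-0.09473097  0.          0.          0.          0.        ]
wrist [0.13056293 0.51368019 0.37362602] [[ 0.37485751  0.88841671  0.2649483 ]
 [ 0.92707991 -0.35855493 -0.10936729]
 [-0.00216521  0.2866254  -0.95804029]] [[292.82402292   0.         314.62761624]
 [  0.         292.82402292 201.13322979]
 [  0.           0.           1.        ]] [-0.03409951  0.          0.          0.          0.        ]
[[-4.02494916e-04 -9.58056082e-01 -2.86580496e-01 
[... 314 characters left out ...]
,
       -2.35864586e-03,  8.99981337e+01]), 'joint_vel': array([-0.05146449, -0.02329051,  0.19394891,  0.01694447,  0.01677333,
        0.00229117]), 'joint_efforts': array([ 2.55957511e-04, -5.39077985e+01,  3.46597660e+01,  1.44994527e-02,
       -4.38008533e-05, -1.91511634e-05]), 'tool_pos': array([0.19647362, 0.48652121, 0.23084043]), 'orientation': array([[-9.27267097e-01,  3.74400318e-01, -3.64767644e-04],
       [ 3.74400494e-01,  9.27266544e-01, -1.01326808e-03],
       [-4.11310596e-05, -1.07613934e-03, -9.99999420e-01]]), 'force': array([ 0.86506107,  0.46323769, -0.03956061]), 'moment': array([ 0.01291555,  0.0292521 , -0.01627231]), 'gripper_width': 0.0854658840499056} -0.0187
```

View pics/scene0.png

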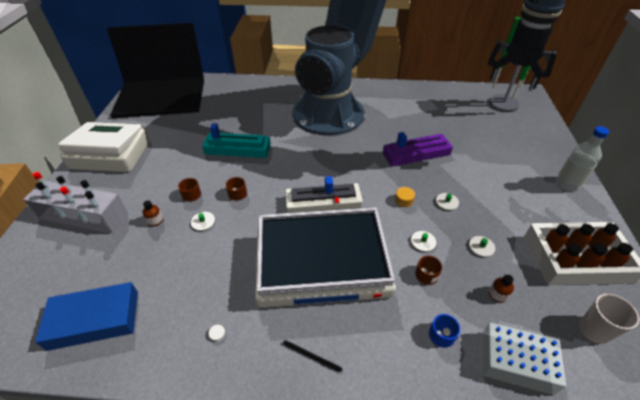

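View pics/top0.png

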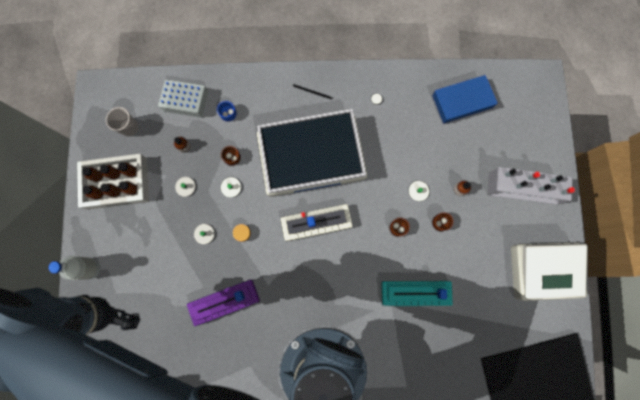

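View pics/wrist0.png

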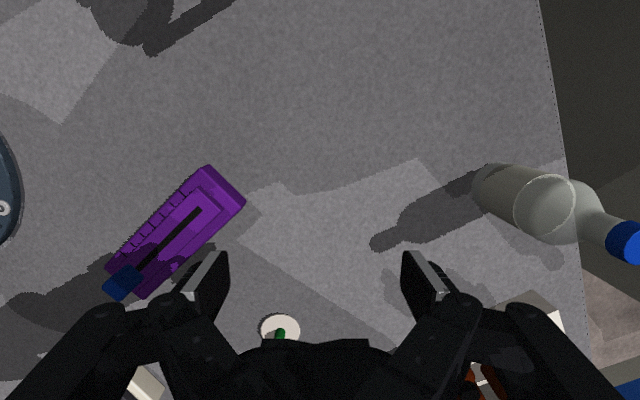

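The top view shows three amber jars at (231,156), (400,227) and (443,222). The four lids are at (185,187), (231,187), (204,234) and (419,191). The bottles are at (181,144) and (464,187), the puck at (241,232), the blue decoy jar at (227,111), and the cream control at (316,222). Next I'll turn these into positions.

```bash
python3 - <<'E'
from h import *
t=snap("top"); s=snap("scene")
def blobs(c,m,box,mn=8):
    k=np.zeros_like(m); x0,y0,x1,y1=box; k[y0:y1,x0:x1]=m[y0:y1,x0:x1]
    n,l,st,ce=cv2.connectedComponentsWithStats(k)
    return [(np.round(ce[i],1),st[i]) for i in range(1,n) if st[i,4]>=mn]
for nm,c in (("top",t),("scene",s)):
    hsv=cv2.cvtColor(c["img"],cv2.COLOR_BGR2HSV); H,S,V=cv2.split(hsv)
    white=((V>165)&(S<50)).astype(np.uint8)*255
    amber=(((H<14)|(H>175))&(S>110)).astype(np.uint8)*255
    green=((H>45)&(H<80)&(S>90)).astype(np.uint8)*255
    blue=((H>105)&(H<125)&(S>140)&(V>60)).astype(np.uint8)*255
    box=(160,60,480,250) if nm=="top" else (120,120,520,345)
    for q,m,z in(("white",white,.009),("amber",amber,.042),("green",green,.031),("blue",blue,.0895)):
        print(nm,q)
        for ce,st in blobs(c,m,box):
            bc=np.array([st[0]+(st[2]-1)/2,st[1]+(st[3]-1)/2])
            print("  ",ce,st,"cen",np.round(ray(c,ce,z)[0,:2],3),"box",np.round(ray(c,bc,z)[0,:2],3))
E
python3 -c "
import cv2
i=cv2.imread('pics/top0.png');cv2.imwrite('pics/topz.png',cv2.resize(i[95:250,250:380],None,fx=5,fy=5,interpolation=cv2.INTER_CUBIC)[:600])
j=cv2.imread('pics/top0.png');cv2.imwrite('pics/topz2.png',cv2.resize(j[130:250,160:290],None,fx=5,fy=5,interpolation=cv2.INTER_CUBIC))"
```

```text
top white
   [178.8  95.3] [160  80  43  31 589] cen [0.839 0.443] box [0.84  0.436]
   [376.   98.2] [371  93  11  11  95] cen [ 0.813 -0.177] box [ 0.813 -0.177]
   [301.8 151.8] [257 109 109  86 811] cen [0.645 0.055] box [0.645 0.027]
   [183.7 186.3] [175 177  19  20 241] cen [0.545 0.415] box [0.545 0.414]
   [229.6 187. ] [220 177  21  21 296] cen [0.54  0.273] box [0.54  0.272]
   [418.2 190.8] [409 181  20  21 314] cen [ 0.518 -0.291] box [ 0.517 -0.292]
   [328.1 209.4] [308 204  40  12 174] cen [ 0.467 -0.021] box [ 0.467 -0.02 ]
   [308.4 228.3] [280 214  72  27 552] cen [0.412 0.038] box [0.415 0.017]
   [443.9 220.3] [443 219   3   4   9] cen [ 0.428 -0.363] box [ 0.427 -0.364]
   [202.5 233.7] [194 224  19  20 252] cen [0.401 0.353] box [0.401 0.351]
top amber
   [181.  143.6] [175 138  12  11  83] cen [0.67  0.417] box [0.672 0.419]
   [230.8 155.1] [222 147  18  18 175] cen [0.63  0.265] box [0.629 0.265]
   [462.7 187.6] [458 181  12  12  88] cen [ 0.519 -0.416] box [ 0.522 -0.418]
   [302.9 214.1] [301 212   5   5  18] cen [0.45  0.052] box [0.45  0.052]
   [442.8 
[... 2721 characters left out ...]
22] box [ 0.242 -0.322]
   [402.2 140. ] [399 133   8  15  89] cen [0.247 0.227] box [0.247 0.228]
   [328.7 184.3] [325 176   9  18 127] cen [0.441 0.029] box [0.442 0.03 ]
   [127.1 307.7] [120 283  17  52 761] cen [ 0.809 -0.339] box [ 0.81  -0.337]
   [325.6 298.9] [295 295  63   9 171] cen [0.76  0.042] box [0.76  0.043]
   [444.  329.5] [429 314  31  31 609] cen [0.806 0.264] box [0.805 0.264]
   [498.  328.5] [497 327   3   4  10] cen [0.796 0.364] box [0.796 0.364]
   [509. 331.] [508 330   3   3   9] cen [0.799 0.383] box [0.799 0.383]
   [498.4 338.6] [497 337   4   4  13] cen [0.815 0.36 ] box [0.815 0.36 ]
   [509.5 341.4] [508 340   4   4  11] cen [0.819 0.379] box [0.819 0.378]
```

View pics/topz.png

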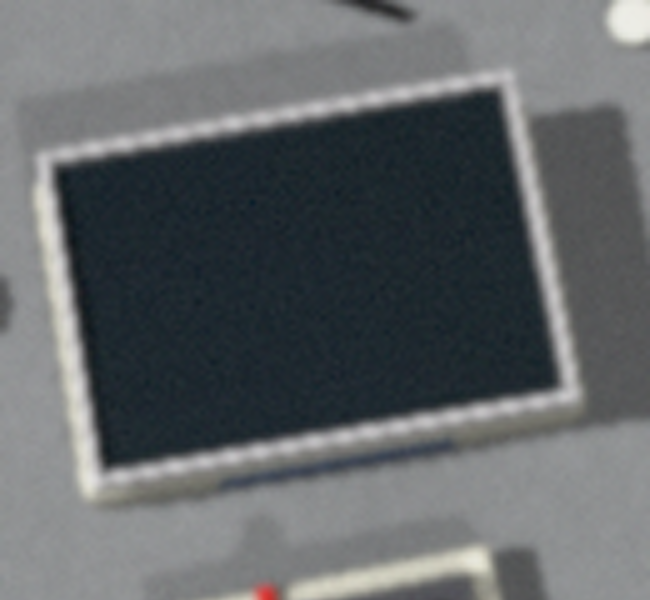

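View pics/topz2.png

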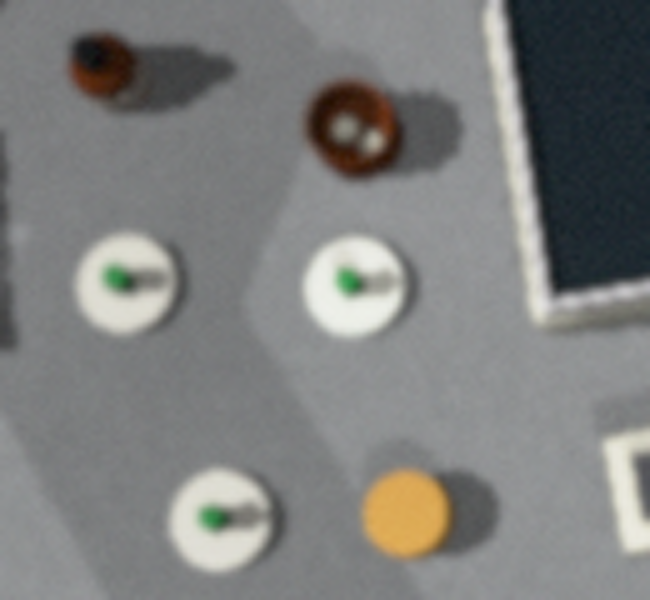

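Run:
```python
from h import *
for nm in("top","scene"):
    c=snap(nm); hsv=cv2.cvtColor(c["img"],cv2.COLOR_BGR2HSV); H,S,V=cv2.split(hsv)
    m=((V<65)).astype(np.uint8)
    n,l,st,ce=cv2.connectedComponentsWithStats(m)
    p=(305,150) if nm=="top" else (320,250)
    i=l[p[1],p[0]]; print(nm,st[i])
    ct=max(cv2.findContours((l==i).astype(np.uint8),0,2)[0],key=cv2.contourArea).reshape(-1,2)
    P=ray(c,ct,.075)[:,:2].astype(np.float32)
    r=cv2.minAreaRect(P); print("mat",r)
    # box: cream
    w=((V>135)&(S<70)).astype(np.uint8)
    x0,y0,x1,y1=(275,198,360,250) if nm=="top" else (280,170,372,210)
    k=np.zeros_like(w);k[y0:y1,x0:x1]=w[y0:y1,x0:x1]
    pts=np.argwhere(k)[:,::-1]
    r=cv2.minAreaRect(ray(c,pts,.035)[:,:2].astype(np.float32)); print("box",r)
    cv2.imwrite(f"pics/box_{nm}.png",cv2.resize(c["img"][y0-10:y1+15,x0-10:x1+15],None,fx=6,fy=6,interpolation=cv2.INTER_CUBIC))
```

```text
top [ 261  114  100   74 5434]
mat ((0.6315723061561584, 0.027694284915924072), (0.17942625284194946, 0.2613726556301117), 9.411301612854004)
box ((0.4230533838272095, 0.01222420483827591), (0.24503697454929352, 0.14854402840137482), 88.94720458984375)
scene [ 262  212  127   74 7844]
mat ((0.6227759122848511, 0.025574997067451477), (0.17961494624614716, 0.2654682993888855), 9.248679161071777)
box ((0.40304437279701233, 0.021200239658355713), (0.1476610004901886, 0.25431936979293823), 4.301720142364502)
```

View pics/box_top.png

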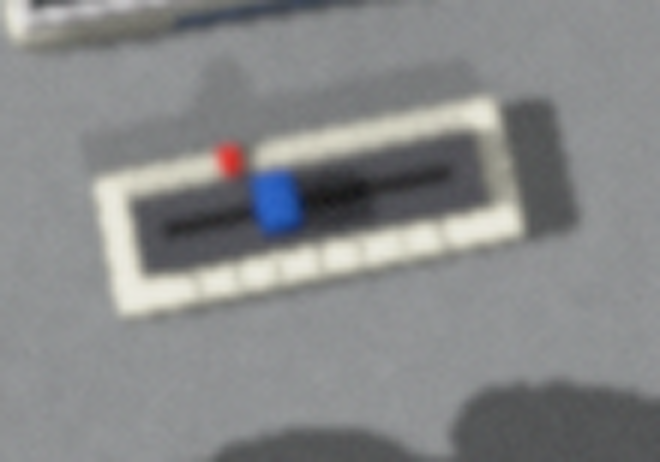

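View pics/box_scene.png

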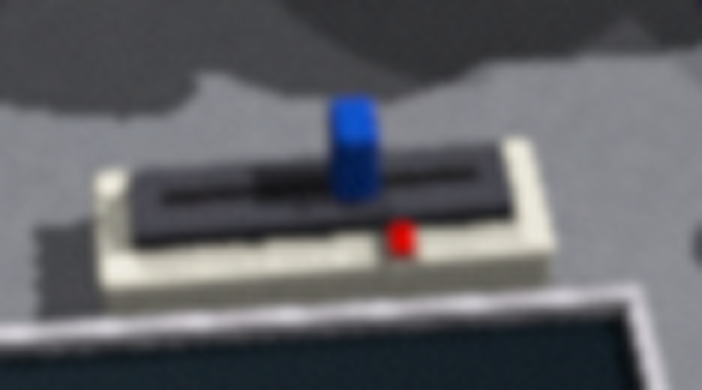

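Request:
servo_tool --deltas "0.02 -0.045 0 0 0 0.054;0.02 -0.045 0 0 0 0.054;0.02 -0.045 0 0 0 0.054;0.02 -0.045 0 0 0 0.054;0.02 -0.045 0 0 0 0.054;0.02 -0.045 0 0 0 0.054;0.02 -0.045 0 0 0 0.054;0.02 -0.045 0 0 0 0.054;0.02 -0.045 0 0 0 0.054;0.02 -0.045 0 0 0 0.054"

```text
t: 1.35
tool_pos: [0.3958, 0.031, 0.231]
orientation: [[-0.982, -0.188, 0.005], [-0.188, 0.982, 0.003], [-0.005, 0.002, -1.0]]
force: [1.1, 1.5, 0.2]
gripper_width: 0.0853
```

Run:
```python
from h import *
c=snap("wrist","w1.png"); np.save("w1.npy",c,allow_pickle=True)
```

```text
(no output)
```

View pics/w1.png

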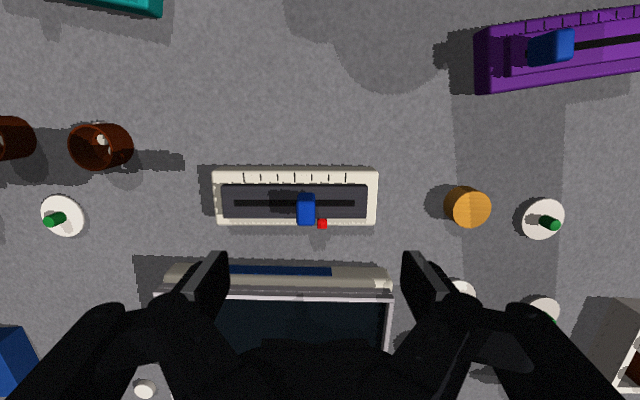

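Run:
```python
from h import *
c=np.load("w1.npy",allow_pickle=True).item()
hsv=cv2.cvtColor(c["img"],cv2.COLOR_BGR2HSV); H,S,V=cv2.split(hsv)
cv2.imwrite("pics/w1z.png",cv2.resize(c["img"][155:240,200:390],None,fx=4,fy=4,interpolation=cv2.INTER_CUBIC))
def sub(m,b):
    k=np.zeros_like(m,np.uint8);k[b[1]:b[3],b[0]:b[2]]=m[b[1]:b[3],b[0]:b[2]];return np.argwhere(k)[:,::-1]
w=sub((V>150)&(S<60),(205,160,385,230)); print(w.min(0),w.max(0))
r=cv2.minAreaRect(ray(c,w,.035)[:,:2].astype(np.float32));print("box",r)
d=sub((V<110)&(V>50)&(S<60),(215,180,370,225))
b=sub((H>100)&(H<130)&(S>130),(280,180,330,230)); print("blue px",b.min(0),b.max(0),b.mean(0))
rd=sub(((H<10)|(H>170))&(S>150),(300,210,340,235)); print("red",rd.min(0),rd.max(0),rd.mean(0),ray(c,rd.mean(0),.043))
# brightest blue = top
bb=np.array([V[y,x] for x,y in b]);print(np.percentile(bb,[5,25,50,75,95]))
```

```text
[212 171] [378 225]
box ((0.4277357757091522, 0.012554816901683807), (0.06808649003505707, 0.19694945216178894), 10.761818885803223)
blue px [283 192] [315 225] [305.28594771 208.71568627]
red [317 218] [326 228] [321.5        223.28431373] [[0.44978101 0.04919131 0.043     ]]
[ 62.    83.   158.   170.25 177.  ]
```

View pics/w1z.png

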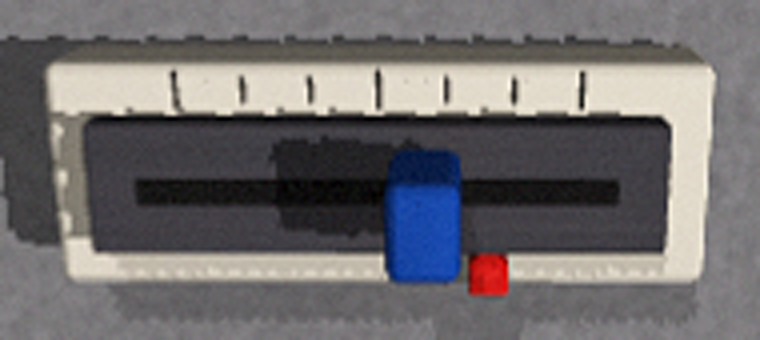

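Run:
```python
from h import *
c=np.load("w1.npy",allow_pickle=True).item()
f=lambda x,y:(x/4+200-.4,y/4+155-.4)
P=ray(c,[f(48,62),f(715,65),f(700,282),f(68,280)],.035);print(P,P.mean(0))
a=np.radians(10.8);ex=np.array([np.cos(a),np.sin(a),0]);ey=np.array([-np.sin(a),np.cos(a),0])
ctr=P.mean(0)
g=ray(c,f(423,232),.0895)[0];print("grip",g,"box frame",(g-ctr)@ex,(g-ctr)@ey)
p=ray(c,f(488,272),.043)[0];print("ptr",p,(p-ctr)@ex,(p-ctr)@ey)
# off position
o=ctr+ey*-.06; print("off grip",o)
print(ctrl.get_obs()["tool_pos"])
```

```text
[[ 0.41145859 -0.08988888  0.035     ]
 [ 0.37574758  0.10278698  0.035     ]
 [ 0.44286654  0.11522635  0.035     ]
 [ 0.4790296  -0.07778513  0.035     ]] [0.42727558 0.01258483 0.035     ]
grip [0.4238423  0.02607913 0.0895    ] box frame -0.0008438822183865991 0.013898604642131288
ptr [0.4488912 0.0491383 0.043    ] 0.028082194201215778 0.03185564166479863
off grip [ 0.43851845 -0.0463524   0.035     ]
[0.3985411  0.02502564 0.23100505]
```

Request:
servo_tool --deltas "0.0125 0 -0.045 0 0 0;0.0125 0.001 -0.045 0 0 0;0 0 -0.04 0 0 0;0 0 -0.03 0 0 0;0 0 -0.01 0 0 0;0 0 0 0 0 0"

```text
t: 2.0
tool_pos: [0.4265, 0.0202, 0.0567]
orientation: [[-0.984, -0.176, 0.013], [-0.176, 0.984, -0.001], [-0.012, -0.003, -1.0]]
force: [0.8, 0.6, 0.8]
gripper_width: 0.0853
```

Run:
```python
from h import *
c=snap("wrist","w2.png");print(ctrl.get_obs()["tool_pos"])
```

```text
[0.42677383 0.02022489 0.0573197 ]
```

View pics/w2.png

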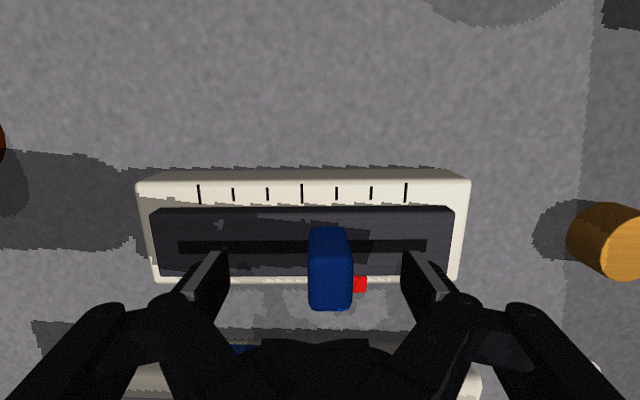

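Request:
servo_tool --deltas "0 0 0.003 0 0 0;0 0 0 0 0 0;0 0 0 0 0 0;0 0 0 0 0 0;0 0 0 0 0 0;0 0 0 0 0 0" --grip 0.0 --newtons 40

```text
t: 2.65
tool_pos: [0.4292, 0.0209, 0.0643]
orientation: [[-0.984, -0.177, 0.02], [-0.177, 0.984, 0.0], [-0.02, -0.003, -1.0]]
force: [1.6, 0.4, -7.0]
gripper_width: 0.0191
```

Request:
servo_tool --deltas "0.0028 -0.0147 -0.002 0 0.01 0;0.0028 -0.0147 -0.001 0 0.01 0;0.0028 -0.0147 0 0 0 0;0.0028 -0.0147 0 0 0 0;0.001 -0.006 0 0 0 0;0.001 -0.005 0 0 0 0"

```text
t: 3.25
tool_pos: [0.4418, -0.0464, 0.0642]
orientation: [[-0.984, -0.181, 0.0], [-0.181, 0.983, 0.011], [-0.002, 0.011, -1.0]]
force: [-4.9, 38.0, 7.6]
gripper_width: 0.0189
```

Request:
servo_tool --deltas "0 0 0 0 0 0;0 0 0 0 0 0;0 0 0 0 0 0"

```text
t: 3.55
tool_pos: [0.4417, -0.0456, 0.0643]
orientation: [[-0.983, -0.181, 0.0], [-0.181, 0.983, 0.012], [-0.003, 0.012, -1.0]]
force: [-0.7, 0.6, -1.8]
gripper_width: 0.0191
```

Request:
servo_tool --deltas "0 0 0 0 0 0;0 0 0 0 0 0;0 0 0 0 0 0;0 0 0.04 0 0 0;0 0 0.05 0 0 0;0 0 0.05 0 0 0;0 0 0.03 0 0 0" --grip 1.0

```text
t: 4.25
tool_pos: [0.4372, -0.0453, 0.2361]
orientation: [[-0.984, -0.181, -0.009], [-0.181, 0.983, 0.012], [0.007, 0.014, -1.0]]
force: [0.3, 0.2, -0.3]
gripper_width: 0.0852
```

Run:
```python
from h import *
c=snap("wrist","w3.png");o=ctrl.get_obs();print(o["tool_pos"],o["joints"])
```

```text
[ 0.43868544 -0.04541608  0.23968343] [ -6.35152716   5.47954121  -9.70176308  75.14797476   0.63378633
 -16.76277672]
```

View pics/w3.png

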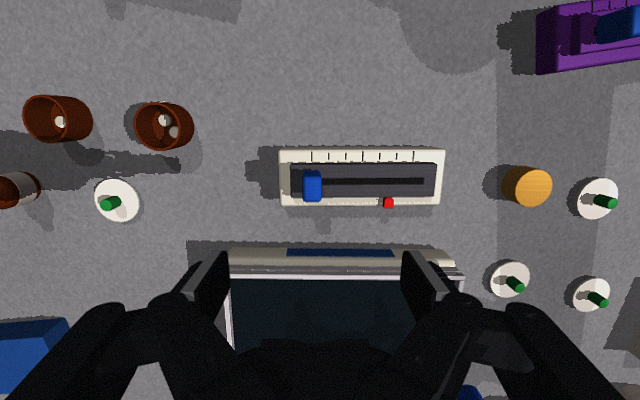

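Request:
servo_tool --deltas "-0.0025 -0.0177 0 0 0 -0.145;-0.0025 -0.0177 0 0 0 -0.145;-0.0025 -0.0177 0 0 0 -0.145;-0.0025 -0.0177 0 0 0 -0.145;-0.0025 -0.0177 0 0 0 -0.145;-0.0025 -0.0177 0 0 0 -0.145;-0.0025 -0.0177 0 0 0 -0.145;-0.0025 -0.0177 0 0 0 -0.145;-0.0025 -0.0177 0 0 0 -0.145;-0.0025 -0.0177 0 0 0 -0.145"

```text
t: 5.3
tool_pos: [0.414, -0.2279, 0.2428]
orientation: [[-0.254, 0.967, 0.013], [0.967, 0.254, -0.002], [-0.005, 0.012, -1.0]]
force: [-0.3, 0.0, -0.2]
gripper_width: 0.0855
```

Request:
servo_tool --deltas "0 0 0 0 0 -0.07;0 0 0 0 0 -0.065;0 0 0 0 0 0"

```text
t: 5.6
tool_pos: [0.4133, -0.2305, 0.2422]
orientation: [[-0.108, 0.994, 0.011], [0.994, 0.108, -0.005], [-0.006, 0.011, -1.0]]
force: [-0.6, 0.6, -0.2]
gripper_width: 0.0853
```

```bash
cat >> h.py <<'E'
def mask(c,kind):
    hsv=cv2.cvtColor(c["img"],cv2.COLOR_BGR2HSV); H,S,V=cv2.split(hsv)
    if kind=="amber": m=((H<14)|(H>175))&(S>110)
    if kind=="green": m=(H>45)&(H<80)&(S>90)
    if kind=="white": m=(V>150)&(S<50)
    if kind=="blue": m=(H>100)&(H<130)&(S>130)
    return m.astype(np.uint8)
def comps(c,kind,z,mn=60):
    m=mask(c,kind); out=[]
    for ct in cv2.findContours(m,0,2)[0]:
        if cv2.contourArea(ct)<mn: continue
        P=ray(c,ct.reshape(-1,2),z)[:,:2]
        (x,y),r=cv2.minEnclosingCircle(P.astype(np.float32))
        e=cv2.moments(ct); cc=(e["m10"]/e["m00"],e["m01"]/e["m00"])
        out.append((cc,ray(c,cc,z)[0,:2],(x,y),r)); print(kind,np.round(cc,1),"cen",np.round(ray(c,cc,z)[0,:2],4),"circ",np.round((x,y,r),4))
    return out
def pose():
    o=ctrl.get_obs(); R=np.array(o["orientation"]); print("t %.2f"%o["t"],"pos",np.round(o["tool_pos"],4),"yaw_y %.1f"%np.degrees(np.arctan2(R[1,1],R[0,1])),"z",np.round(R[:,2],4),"w %.4f"%o["gripper_width"],"F",np.round(o["force"],1))
E
python3 - <<'E'
from h import *
pose(); c=snap("wrist","w4.png"); comps(c,"amber",.042); comps(c,"green",.031)
E
```

```text
t 5.60 pos [ 0.4133 -0.2305  0.2422] yaw_y 6.2 z [ 0.0113 -0.0046 -0.9999] w 0.0853 F [-0.6  0.6 -0.2]
amber [373.2 313.5] cen [ 0.5199 -0.4165] circ [ 0.5211 -0.4199  0.0228]
amber [308.9 263.9] cen [ 0.4222 -0.3477] circ [ 0.4222 -0.3482  0.0353]
amber [308.8 172.3] cen [ 0.4097 -0.2265] circ [ 0.4094 -0.2269  0.0291]
green [384.6 228.4] cen [ 0.5159 -0.2922] circ [ 0.5158 -0.2925  0.0114]
```

View pics/w4.png

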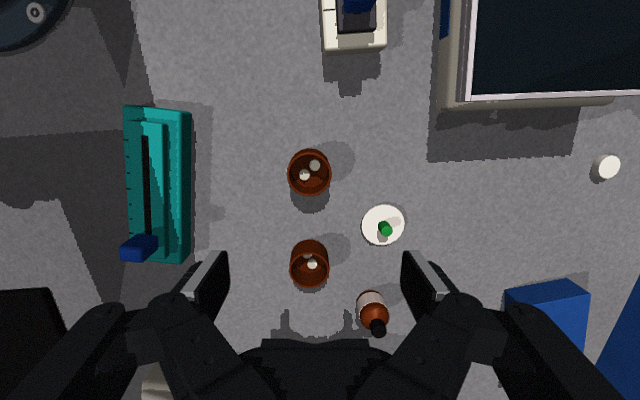

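Request:
servo_tool --deltas "-0.0035 0.004 -0.045 0.004 0.011 0.05;0 0 -0.045 0 0 0;0 0 -0.02 0 0 0;0 0 0 0 0 0"

```text
t: 6.05
tool_pos: [0.4105, -0.2261, 0.1302]
orientation: [[-0.172, 0.985, 0.004], [0.985, 0.172, -0.002], [-0.003, 0.004, -1.0]]
force: [0.1, 0.2, 0.5]
gripper_width: 0.0855
```

Run:
```python
from h import *
pose(); c=snap("wrist","w5.png"); comps(c,"amber",.042); comps(c,"green",.031)
```

```text
t 6.05 pos [ 0.4105 -0.2261  0.1302] yaw_y 9.9 z [ 0.0042 -0.0023 -1.    ] w 0.0855 F [0.1 0.2 0.5]
amber [303.6 316.1] cen [ 0.4209 -0.336 ] circ [ 0.4214 -0.3391  0.0352]
amber [311.2 202.8] cen [ 0.4092 -0.2249] circ [ 0.4087 -0.2254  0.0303]
```

View pics/w5.png

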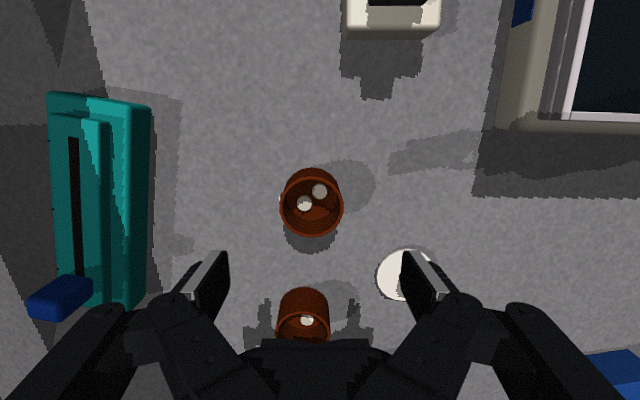

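Request:
servo_tool --deltas "-0.0015 -0.0025 -0.04 0.002 0.004 0;0 0 -0.04 0 0 0;0 0 -0.025 0 0 0;0 0 -0.01 0 0 0;0 0 0 0 0 0"

```text
t: 6.6
tool_pos: [0.4159, -0.232, 0.021]
orientation: [[-0.177, 0.984, 0.013], [0.984, 0.177, -0.008], [-0.01, 0.012, -1.0]]
force: [-0.6, -0.0, 0.6]
gripper_width: 0.0856
```

Run:
```python
from h import *
pose(); c=snap("wrist","w6.png")
```

```text
t 6.60 pos [ 0.4159 -0.232   0.021 ] yaw_y 10.2 z [ 0.0133 -0.0076 -0.9999] w 0.0856 F [-0.6 -0.   0.6]
```

View pics/w6.png

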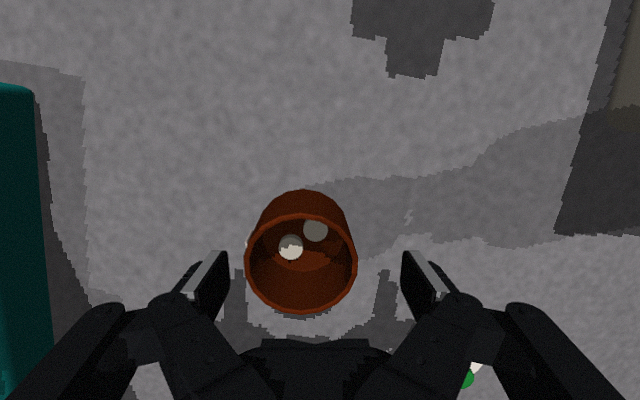

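Request:
servo_tool --deltas "-0.006 0.003 -0.005 0.007 0.013 0;0 0 0 0 0 0"

```text
t: 6.85
tool_pos: [0.4117, -0.2299, 0.0192]
orientation: [[-0.178, 0.984, 0.004], [0.984, 0.178, -0.003], [-0.003, 0.003, -1.0]]
force: [0.3, 0.4, -0.7]
gripper_width: 0.0857
```

Request:
servo_tool --deltas "0 0 0 0 0 0;0 0 0 0 0 0;0 0 0 0 0 0;0 0 0 0 0 0;0 0 0 0 0 0" --grip 0 --newtons 40

```text
t: 7.35
tool_pos: [0.4128, -0.2307, 0.0218]
orientation: [[-0.178, 0.984, 0.007], [0.984, 0.178, -0.005], [-0.006, 0.006, -1.0]]
force: [-0.2, 0.1, -1.5]
gripper_width: 0.0525
```

Request:
servo_tool --deltas "0 0 0.03 0.005 0.006 0;0 0 0.045 0 0 0;0 0 0.045 0 0 0;0.02 0.015 0.02 0 0 0;0.035 0.026 0 0 0 0;0.035 0.026 0 0 0 0;0.035 0.026 0 0 0 0;0.035 0.026 0 0 0 0;0.035 0.026 0 0 0 0;0.03 0.02 0 0 0 0" --newtons 60

```text
t: 8.35
tool_pos: [0.6403, -0.0598, 0.1674]
orientation: [[-0.17, 0.985, -0.001], [0.985, 0.17, 0.002], [0.002, -0.0, -1.0]]
force: [0.7, 0.2, -2.2]
gripper_width: 0.0519
```

Request:
servo_tool --deltas "0 0 0 0 0 0;0 0 0 0 0 0"

```text
t: 8.55
tool_pos: [0.6433, -0.0563, 0.1652]
orientation: [[-0.175, 0.985, -0.002], [0.985, 0.175, 0.002], [0.003, -0.001, -1.0]]
force: [0.1, -0.6, -1.9]
gripper_width: 0.0517
```

Run:
```python
from h import *
pose(); c=snap("wrist","w7.png"); np.save("w7.npy",c,allow_pickle=True); snap("scene","s7.png")
```

```text
t 8.55 pos [ 0.6433 -0.0563  0.1652] yaw_y 10.1 z [-0.0016  0.0025 -1.    ] w 0.0517 F [ 0.1 -0.6 -1.9]
```

View pics/w7.png

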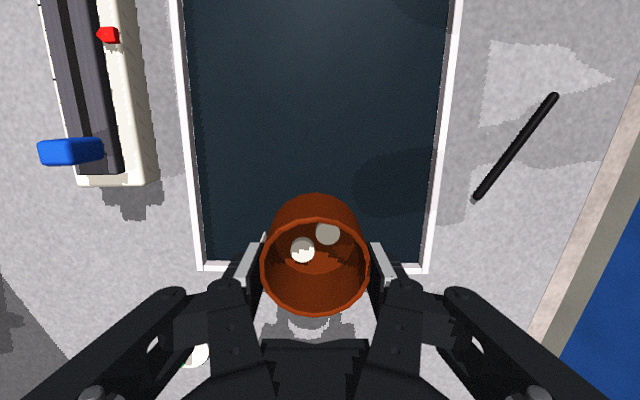

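View pics/s7.png

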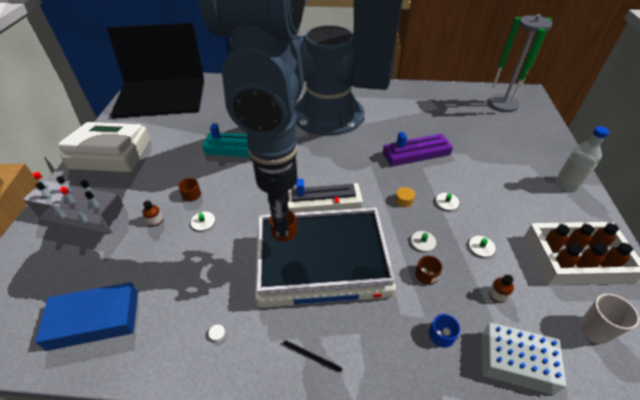

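Run:
```python
from h import *
c=np.load("w7.npy",allow_pickle=True).item()
P=ray(c,[(198,271.5),(427.5,273),(180,90),(451,90)],.085)[:,:2];print(P)
v=P[1]-P[0];print(np.linalg.norm(v),np.degrees(np.arctan2(v[1],v[0])))
ex=v/np.linalg.norm(v);ey=np.array([-ex[1],ex[0]])
ctr=(P[0]+P[1])/2+ey*.14;print("ctr",ctr)
for y in(-.085,0,.085):print(ctr+ey*y)
```

```text
[[ 0.5555552  -0.13042604]
 [ 0.75097835 -0.09722592]
 [ 0.53320545  0.01508102]
 [ 0.72611676  0.04922587]]
0.19822324796092747 9.64182922030583
ctr [0.62981838 0.02419638]
[ 0.6440549  -0.05960291]
[0.62981838 0.02419638]
[0.61558185 0.10799567]
```

Request:
servo_tool --deltas "0 -0.002 -0.035 0 0 0;0 0 -0.02 0 0 0;0 0 0 0 0 0"

```text
t: 8.95
tool_pos: [0.6407, -0.0619, 0.111]
orientation: [[-0.17, 0.985, 0.001], [0.985, 0.17, 0.002], [0.002, 0.001, -1.0]]
force: [-0.4, 0.7, -1.3]
gripper_width: 0.0519
```

Request:
servo_tool --deltas "0.002 0.002 -0.008 0 0 0;0 0 -0.005 0 0 0;0 0 -0.002 0 0 0"

```text
t: 9.25
tool_pos: [0.6425, -0.0616, 0.0979]
orientation: [[-0.168, 0.986, 0.003], [0.986, 0.168, 0.002], [0.001, 0.003, -1.0]]
force: [0.2, 0.4, -1.3]
gripper_width: 0.0515
```

Request:
servo_tool --deltas "0 0 -0.0015 0 0 0;0 0 -0.001 0 0 0"

```text
t: 9.45
tool_pos: [0.6428, -0.0615, 0.0966]
orientation: [[-0.168, 0.986, 0.005], [0.986, 0.168, 0.002], [0.001, 0.005, -1.0]]
force: [-4.1, 2.2, 5.9]
gripper_width: 0.0518
```

Request:
servo_tool --deltas "0 0 0 0 0 0;0 0 0 0 0 0;0 0 0 0 0 0;0 0 0.02 0 0 0;0 0 0.04 0 0 0;0 0 0.045 0 0 0;-0.015 -0.03 0.02 0 0 0;-0.03 -0.04 0 0 0 0;-0.03 -0.04 0 0 0 0;-0.03 -0.04 0 0 0 0" --grip 1.0

```text
t: 10.45
tool_pos: [0.5395, -0.2104, 0.2272]
orientation: [[-0.177, 0.984, 0.01], [0.984, 0.177, -0.0], [-0.002, 0.01, -1.0]]
force: [0.7, -0.8, -0.4]
gripper_width: 0.0858
```

Request:
servo_tool --deltas "-0.03 -0.04 -0.02 0 0 0;-0.03 -0.04 -0.02 0 0 0;-0.03 -0.035 -0.02 0 0 0;-0.025 -0.02 0 0 0 0;0 0 0 0 0 0"

```text
t: 10.95
tool_pos: [0.4235, -0.3459, 0.1714]
orientation: [[-0.173, 0.985, 0.015], [0.985, 0.173, -0.004], [-0.007, 0.014, -1.0]]
force: [-0.2, 0.1, 0.1]
gripper_width: 0.0854
```

Run:
```python
from h import *
pose(); c=snap("wrist","w8.png"); comps(c,"amber",.042); comps(c,"green",.031);snap("scene","s8.png")
```

```text
t 10.95 pos [ 0.4235 -0.3459  0.1714] yaw_y 10.0 z [ 0.0148 -0.0045 -0.9999] w 0.0854 F [-0.2  0.1  0.1]
amber [385.3 270.1] cen [ 0.5151 -0.4178] circ [ 0.5196 -0.4218  0.0225]
amber [308.8 197.7] cen [ 0.4223 -0.353 ] circ [ 0.4225 -0.3536  0.0303]
green [413.5 153.4] cen [ 0.5155 -0.2948] circ [ 0.5155 -0.2944  0.0102]
```

View pics/w8.png

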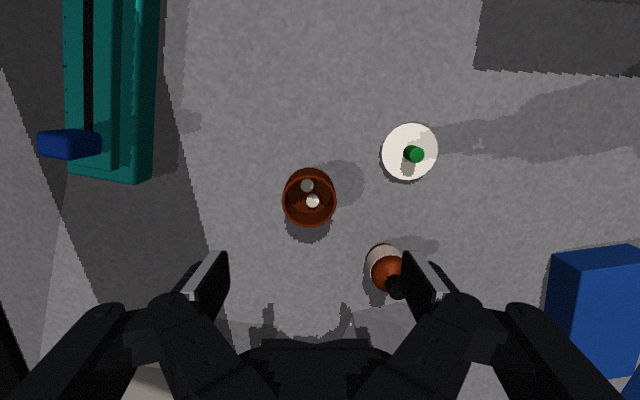

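View pics/s8.png

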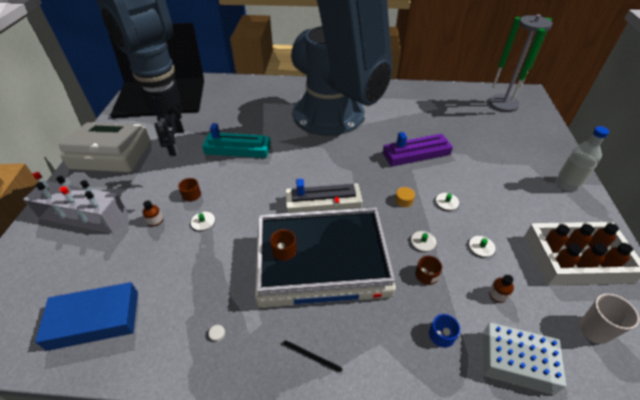

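Request:
servo_tool --deltas "-0.001 -0.0095 -0.03 0.005 0.015 0;0 0 -0.045 0 0.003 0;-0.001 0 -0.04 0.001 0.003 0;-0.001 0 -0.02 0.001 0.003 0;0 0 0 0 0 0"

```text
t: 11.55
tool_pos: [0.4298, -0.3523, 0.0357]
orientation: [[-0.181, 0.984, -0.0], [0.984, 0.181, -0.002], [-0.002, -0.001, -1.0]]
force: [-0.0, 1.5, -0.0]
gripper_width: 0.0855
```

Run:
```python
from h import *
pose(); c=snap("wrist","w9.png")
```

```text
t 11.55 pos [ 0.4298 -0.3523  0.0357] yaw_y 10.4 z [-3.0e-04 -2.1e-03 -1.0e+00] w 0.0855 F [-0.   1.5 -0. ]
```

View pics/w9.png

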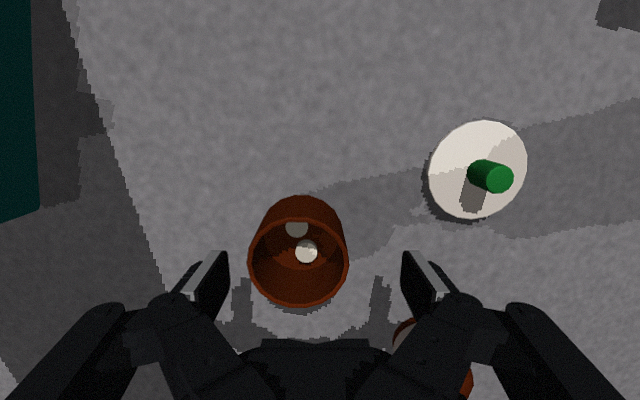

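Run:
```python
from h import *
pose(); c=snap("wrist"); print(ray(c,[(298,263)],.042))
c=np.load("w7.npy",allow_pickle=True).item(); print(ray(c,[(315.5,267)],.1652-.0218+.042))
```

```text
t 11.60 pos [ 0.4304 -0.3527  0.037 ] yaw_y 10.4 z [ 9.e-04 -3.e-03 -1.e+00] w 0.0853 F [-0.8 -0.2 -0.5]
[[ 0.42368024 -0.35694289  0.042     ]]
[[ 0.64456683 -0.05285499  0.1854    ]]
```

Request:
servo_tool --deltas "-0.007 -0.004 -0.012 0.002 0 0;0 0 -0.006 0 0 0;0 0 -0.002 0 0 0"

```text
t: 11.95
tool_pos: [0.4266, -0.3591, 0.021]
orientation: [[-0.182, 0.983, 0.008], [0.983, 0.182, -0.007], [-0.008, 0.007, -1.0]]
force: [0.4, -0.2, 0.0]
gripper_width: 0.0849
```

Request:
servo_tool --deltas "0 0 0 0 0 0;0 0 -0.001 0 0 0;0 0 -0.001 0 0 0;0 0 0 0 0 0;0 0 0 0 0 0" --grip 0 --newtons 60

```text
t: 12.45
tool_pos: [0.4268, -0.3599, 0.0216]
orientation: [[-0.182, 0.983, 0.01], [0.983, 0.182, -0.009], [-0.011, 0.008, -1.0]]
force: [-0.2, -0.3, -1.5]
gripper_width: 0.0517
```

Request:
servo_tool --deltas "0 0 0.03 0.005 0.006 0;0 0 0.045 0.002 0.003 0;0 0 0.045 0 0 0;0.01 0.015 0.045 0 0 0;0.024 0.044 0.005 0 0 0;0.024 0.044 0 0 0 0;0.024 0.044 0 0 0 0;0.024 0.044 0 0 0 0;0.024 0.044 0 0 0 0;0.024 0.044 0 0 0 0"

```text
t: 13.45
tool_pos: [0.5786, -0.0802, 0.1978]
orientation: [[-0.17, 0.985, 0.003], [0.985, 0.17, -0.001], [-0.001, 0.003, -1.0]]
force: [1.1, -0.4, -1.5]
gripper_width: 0.0514
```

Request:
servo_tool --deltas "0.024 0.044 0 0 0 0;0.022 0.04 0 0 0 0;0 0.02 0 0 0 0;0 0 0 0 0 0"

```text
t: 13.85
tool_pos: [0.6271, 0.0329, 0.1959]
orientation: [[-0.177, 0.984, 0.002], [0.984, 0.177, 0.001], [0.0, 0.003, -1.0]]
force: [-0.1, -0.3, -0.5]
gripper_width: 0.0521
```

Run:
```python
from h import *
pose(); c=snap("wrist","w10.png");snap("scene","s10.png")
```

```text
t 13.85 pos [0.6271 0.0329 0.1959] yaw_y 10.2 z [ 2.5e-03  7.0e-04 -1.0e+00] w 0.0521 F [-0.1 -0.3 -0.5]
```

View pics/w10.png

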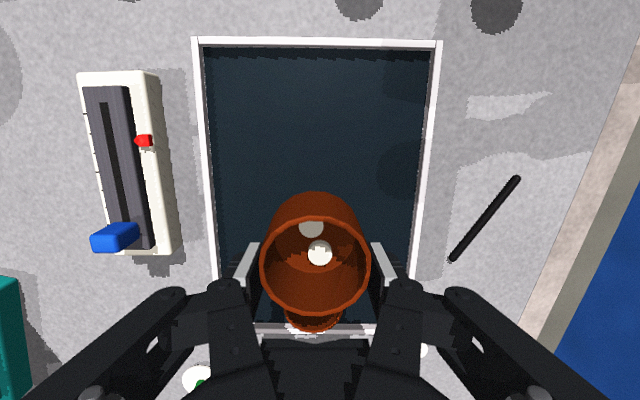

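View pics/s10.png

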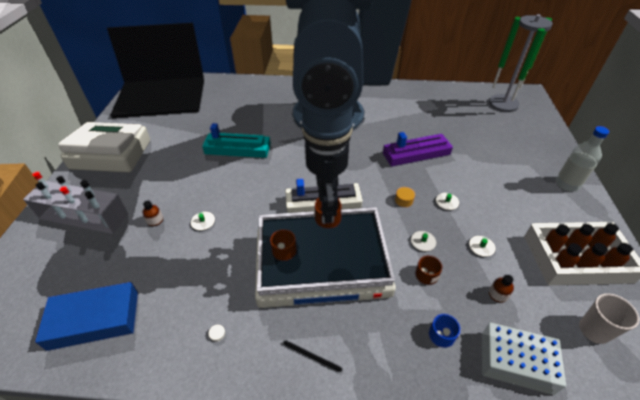

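Request:
servo_tool --deltas "0.001 -0.008 -0.04 0 0 0;0 0 -0.035 0 0 0;0 0 -0.012 0 0 0;0 0 0 0 0 0"

```text
t: 14.35
tool_pos: [0.6273, 0.0166, 0.1078]
orientation: [[-0.169, 0.986, 0.006], [0.986, 0.169, -0.001], [-0.002, 0.005, -1.0]]
force: [0.4, 0.1, -1.5]
gripper_width: 0.0511
```

Request:
servo_tool --deltas "0.001 0.005 -0.006 0 0.004 0;0 0 -0.003 0 0 0;0 0 -0.001 0 0 0"

```text
t: 14.65
tool_pos: [0.6291, 0.0196, 0.0993]
orientation: [[-0.166, 0.986, 0.004], [0.986, 0.166, -0.002], [-0.002, 0.003, -1.0]]
force: [-0.3, -0.1, -1.3]
gripper_width: 0.0517
```

Request:
servo_tool --deltas "0 0 -0.001 0 0 0;0 0 -0.001 0 0 0"

```text
t: 14.85
tool_pos: [0.6299, 0.0196, 0.0984]
orientation: [[-0.166, 0.986, 0.006], [0.986, 0.166, -0.002], [-0.003, 0.005, -1.0]]
force: [0.9, -0.0, -1.1]
gripper_width: 0.0518
```

Request:
servo_tool --deltas "0 0 -0.0015 0 0 0;0 0 -0.0015 0 0 0;0 0 -0.001 0 0 0"

```text
t: 15.15
tool_pos: [0.6303, 0.02, 0.0958]
orientation: [[-0.167, 0.986, 0.008], [0.986, 0.167, -0.001], [-0.002, 0.007, -1.0]]
force: [-5.5, 0.3, 13.0]
gripper_width: 0.0514
```

Request:
servo_tool --deltas "0 0 0 0 0 0;0 0 0 0 0 0;0 0 0 0 0 0;0 0 0.02 0 0 0;0 0 0.04 0 0 0;0 0.01 0.04 0 0 0;0 0.045 0 0 0 0;0 0.045 0 0 0 0;0 0.045 0 0 0 0;0 0.045 0 0 0 0" --grip 1.0

```text
t: 16.15
tool_pos: [0.6306, 0.2099, 0.2008]
orientation: [[-0.157, 0.988, 0.01], [0.988, 0.157, -0.001], [-0.003, 0.01, -1.0]]
force: [0.8, -0.3, 0.3]
gripper_width: 0.0853
```

Request:
servo_tool --deltas "0.002 0.04 -0.02 0 0 0;0 0.02 0 0 0 0;0 0 0 0 0 0"

```text
t: 16.45
tool_pos: [0.6321, 0.2787, 0.1799]
orientation: [[-0.163, 0.987, 0.012], [0.987, 0.163, 0.0], [-0.001, 0.011, -1.0]]
force: [0.9, 0.1, 0.2]
gripper_width: 0.085
```

Run:
```python
from h import *
pose(); c=snap("wrist","w11.png"); comps(c,"amber",.042); comps(c,"green",.031);snap("scene","s11.png")
```

```text
t 16.45 pos [0.6321 0.2787 0.1799] yaw_y 9.4 z [ 1.150e-02  4.000e-04 -9.999e-01] w 0.0850 F [0.9 0.1 0.2]
amber [311.9 197.3] cen [0.6337 0.2709] circ [0.6339 0.2707 0.0301]
amber [379.6  48.1] cen [0.6704 0.4144] circ [0.6733 0.4178 0.0211]
green [224.6 180.7] cen [0.5436 0.271 ] circ [0.5434 0.2717 0.0104]
green [88.5 80.3] cen [0.4084 0.3474] circ [0.4084 0.3472 0.0141]
green [242.4  35.1] cen [0.5485 0.4072] circ [0.5486 0.4073 0.0098]
```

View pics/w11.png

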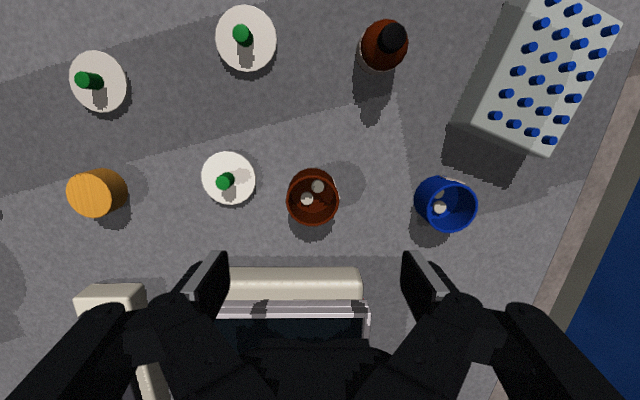

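View pics/s11.png

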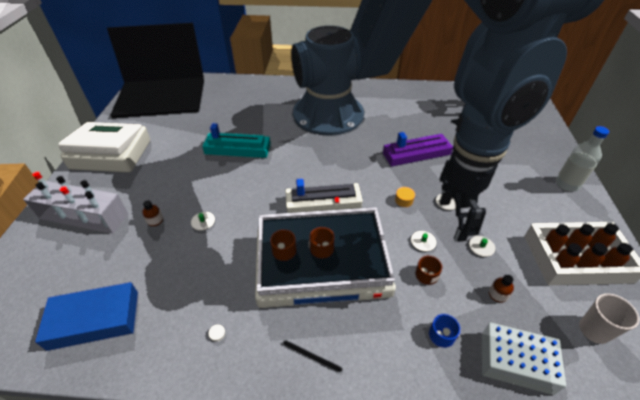

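Request:
servo_tool --deltas "0 -0.011 -0.03 0 0.012 0;-0.001 -0.001 -0.045 0 0.003 0;-0.002 -0.001 -0.04 0 0.003 0;-0.001 0 -0.02 0 0.002 0;0 0 0 0 0 0"

```text
t: 17.05
tool_pos: [0.6298, 0.2549, 0.0442]
orientation: [[-0.154, 0.988, -0.004], [0.988, 0.154, 0.0], [0.001, -0.004, -1.0]]
force: [-0.6, 0.2, 1.3]
gripper_width: 0.0853
```

Run:
```python
from h import *
pose(); c=snap("wrist","w12.png"); np.save("w12.npy",c)
```

```text
t 17.05 pos [0.6298 0.2549 0.0442] yaw_y 8.8 z [-0.0043  0.     -1.    ] w 0.0853 F [-0.6  0.2  1.3]
```

View pics/w12.png

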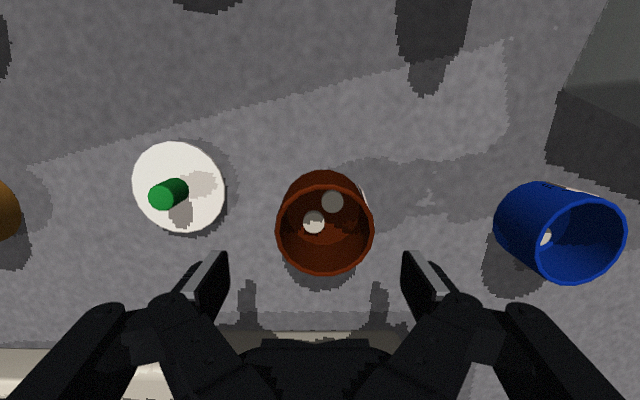

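Run:
```python
from h import *
c=np.load("w12.npy",allow_pickle=True).item(); print(ray(c,[(325,230)],.042)); pose()
```

```text
[[0.63463055 0.26859556 0.042     ]]
t 17.10 pos [0.6305 0.2551 0.0458] yaw_y 8.8 z [-2.7e-03  5.0e-04 -1.0e+00] w 0.0857 F [-0.3 -0.4  0.2]
```

Request:
servo_tool --deltas "0.002 0.0125 -0.012 0 0 0;0.001 0 -0.01 0 0.002 0;0 0 -0.005 0 0.002 0;0 0 0 0 0 0"

```text
t: 17.5
tool_pos: [0.6372, 0.2685, 0.0217]
orientation: [[-0.152, 0.988, 0.0], [0.988, 0.152, 0.003], [0.003, 0.001, -1.0]]
force: [0.2, 0.6, 0.2]
gripper_width: 0.0853
```

Run:
```python
from h import *
pose()
```

```text
t 17.50 pos [0.6372 0.2685 0.0217] yaw_y 8.7 z [ 0.      0.0033 -1.    ] w 0.0853 F [0.2 0.6 0.2]
```

Close enough; close the jaws.

Request:
servo_tool --deltas "-0.002 0 -0.001 0 0 0;0 0 -0.001 0 0 0;0 0 -0.001 0 0 0;0 0 0 0 0 0;0 0 0 0 0 0" --grip 0 --newtons 60

```text
t: 18.0
tool_pos: [0.6356, 0.269, 0.0218]
orientation: [[-0.153, 0.988, 0.003], [0.988, 0.153, 0.004], [0.004, 0.004, -1.0]]
force: [0.4, -0.2, -1.3]
gripper_width: 0.0521
```

Request:
servo_tool --deltas "0 0 0.03 0 0 0.01;0 0 0.045 0 0 0;0 0 0.045 0 0 0;0 -0.02 0.03 0 0 0;-0.005 -0.04 0 0 0 0;-0.005 -0.04 0 0 0 0;-0.005 -0.03 0 0 0 0;-0.004 -0.02 0 0 0 0;0 0 0 0 0 0"

```text
t: 18.9
tool_pos: [0.6134, 0.1142, 0.1758]
orientation: [[-0.166, 0.986, 0.002], [0.986, 0.166, 0.003], [0.002, 0.002, -1.0]]
force: [0.2, 0.9, -1.9]
gripper_width: 0.0522
```

Run:
```python
from h import *
pose(); c=snap("wrist","w13.png")
```

```text
t 18.90 pos [0.6134 0.1142 0.1758] yaw_y 9.5 z [ 0.002   0.0026 -1.    ] w 0.0522 F [ 0.2  0.9 -1.9]
```

View pics/w13.png

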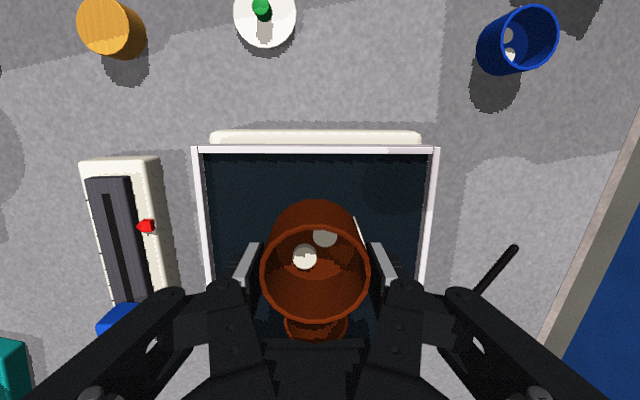

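Request:
servo_tool --deltas "0.001 -0.003 -0.035 0 0 0;0 0 -0.025 0 0 0;0 0 -0.007 0 0 0;0 0 0 0 0 0"

```text
t: 19.35
tool_pos: [0.6162, 0.1152, 0.1079]
orientation: [[-0.168, 0.986, 0.005], [0.986, 0.168, 0.005], [0.004, 0.006, -1.0]]
force: [-0.8, 0.2, -1.0]
gripper_width: 0.0526
```

Request:
servo_tool --deltas "-0.001 -0.005 -0.006 -0.004 0.004 0;0 0 -0.003 0 0 0;0 0 -0.002 0 0 0;0 0 -0.0015 0 0 0"

```text
t: 19.75
tool_pos: [0.6169, 0.1115, 0.0973]
orientation: [[-0.17, 0.986, 0.005], [0.986, 0.17, 0.001], [0.0, 0.005, -1.0]]
force: [0.4, -0.1, -0.9]
gripper_width: 0.0525
```

Request:
servo_tool --deltas "0 0 -0.0015 0 0 0;0 0 -0.0015 0 0 0"

```text
t: 19.95
tool_pos: [0.6173, 0.1115, 0.0958]
orientation: [[-0.169, 0.986, 0.006], [0.986, 0.169, 0.001], [0.0, 0.007, -1.0]]
force: [-4.6, -0.8, 18.2]
gripper_width: 0.0527
```

Request:
servo_tool --deltas "0 0 0 0 0 0;0 0 0 0 0 0;0 0 0 0 0 0;0 0 0.02 0 0 0;0 0 0.045 0 0 0;0 0 0.045 0 0 0;-0.01 0.01 0 0 0 0;-0.02 0.04 -0.01 0 0 0;-0.02 0.045 -0.01 0 0 0;-0.02 0.045 -0.01 0 0 0" --grip 1.0

```text
t: 20.95
tool_pos: [0.5488, 0.2501, 0.1812]
orientation: [[-0.16, 0.987, 0.013], [0.987, 0.16, 0.003], [0.001, 0.013, -1.0]]
force: [0.9, 0.7, 0.3]
gripper_width: 0.0854
```

Request:
servo_tool --deltas "-0.003 0.02 -0.02 0 0 0;0 0 0 0 0 0"

```text
t: 21.15
tool_pos: [0.5423, 0.2756, 0.1596]
orientation: [[-0.165, 0.986, 0.011], [0.986, 0.165, 0.004], [0.002, 0.012, -1.0]]
force: [1.1, -0.4, 0.3]
gripper_width: 0.0856
```

Run:
```python
from h import *
pose(); c=snap("wrist","w14.png"); comps(c,"green",.031); comps(c,"white",.009,400); 
t=snap("top","t14.png"); comps(t,"amber",.117); snap("scene","s14.png")
```

```text
t 21.15 pos [0.5423 0.2756 0.1596] yaw_y 9.5 z [ 0.0114  0.0035 -0.9999] w 0.0856 F [ 1.1 -0.4  0.3]
green [309.2 196.9] cen [0.5408 0.2707] circ [0.5405 0.271  0.0098]
green [170.7  90. ] cen [0.4056 0.3472] circ [0.4058 0.3472 0.0111]
green [340.7  44.1] cen [0.5455 0.4072] circ [0.5452 0.407  0.0093]
white [308.1 311. ] cen [0.5628 0.1259] circ [0.563  0.1242 0.0513]
white [386.  310.5] cen [0.6542 0.1406] circ [0.6541 0.1411 0.0383]
white [309.2 192.4] cen [0.5409 0.2694] circ [0.541  0.2686 0.0298]
white [176.7  89.9] cen [0.4012 0.3482] circ [0.4011 0.3473 0.0297]
white [339.3  46.4] cen [0.5459 0.41  ] circ [0.5462 0.4091 0.0297]
amber [111.1 191.2] cen [0.5136 0.5893] circ [0.5143 0.5917 0.0731]
amber [462.4 188. ] cen [ 0.5037 -0.3905] circ [ 0.5052 -0.3928  0.0175]
amber [110.6 173. ] cen [0.5663 0.5945] circ [0.5648 0.5968 0.0748]
amber [279.8 152.3] cen [0.614 0.111] circ [0.6137 0.1118 0.0321]
amber [310.3 147.4] cen [0.6264 0.0259] circ [0.6262 0.0254 0.032 ]
amber [339.3 140.8] cen [ 0.6438 -0.0553] circ [ 0.6386 -0.0562  0.0318]
```

View pics/w14.png

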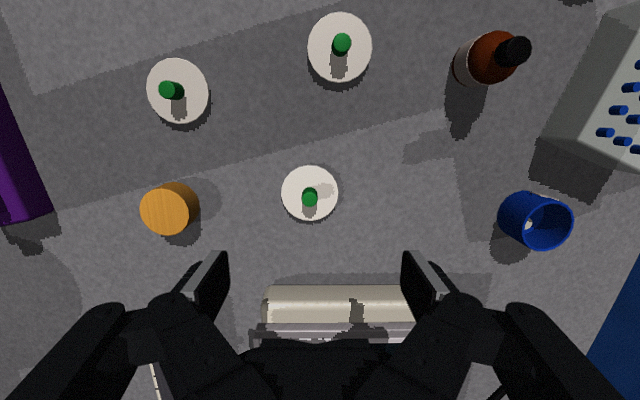

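View pics/s14.png

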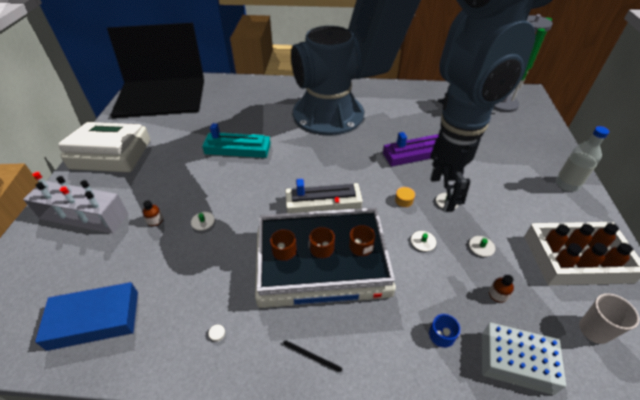

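Request:
servo_tool --deltas "0 -0.006 -0.03 -0.003 0.012 0;-0.001 -0.001 -0.045 0 0.003 0;-0.001 -0.001 -0.035 0 0.003 0;0 0 0 0 0 0" --grip 0.5

```text
t: 21.7
tool_pos: [0.5479, 0.2609, 0.0552]
orientation: [[-0.156, 0.988, 0.006], [0.988, 0.156, 0.005], [0.004, 0.007, -1.0]]
force: [-1.1, 0.3, -0.3]
gripper_width: 0.0422
```

Run:
```python
from h import *
pose(); c=snap("wrist","w15.png"); comps(c,"white",.009,400); comps(c,"green",.031)
```

```text
t 21.70 pos [0.5479 0.2609 0.0552] yaw_y 8.9 z [ 0.0061  0.0048 -1.    ] w 0.0422 F [-1.1  0.3 -0.3]
white [441.3 383.1] cen [0.6787 0.1339] circ [0.6784 0.1349 0.0322]
white [303.8 209.3] cen [0.5408 0.27  ] circ [0.5411 0.2687 0.03  ]
white [349.2  14. ] cen [0.5495 0.3906] circ [0.5481 0.3978 0.0269]
white [92.9 51.9] cen [0.4015 0.3485] circ [0.4012 0.3475 0.0299]
green [303.4 217.8] cen [0.5409 0.2717] circ [0.541  0.2718 0.0103]
green [76.5 49.5] cen [0.4084 0.3466] circ [0.4086 0.3467 0.0144]
```

View pics/w15.png

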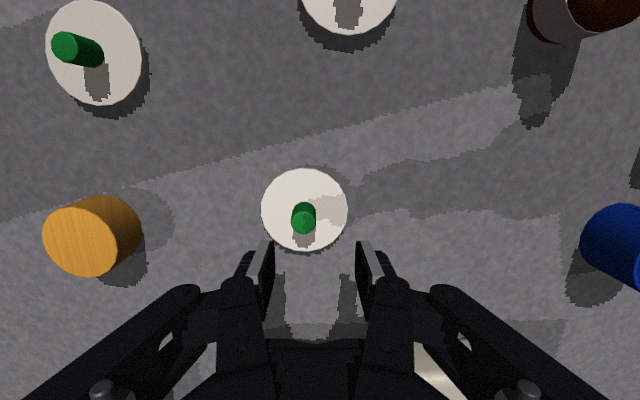

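Request:
servo_tool --deltas "-0.008 0.008 -0.01 -0.004 0.006 0.01;-0.001 0 -0.015 0 0.002 0;-0.001 0 -0.01 0 0.002 0;0 0 -0.003 0 0 0;0 0 0 0 0 0"

```text
t: 22.25
tool_pos: [0.5437, 0.2718, 0.0263]
orientation: [[-0.164, 0.986, 0.009], [0.986, 0.164, 0.007], [0.006, 0.01, -1.0]]
force: [-0.0, -0.4, -0.7]
gripper_width: 0.0427
```

Run:
```python
from h import *
pose(); c=snap("wrist","w16.png"); comps(c,"white",.009,400)
```

```text
t 22.25 pos [0.5437 0.2718 0.0263] yaw_y 9.5 z [ 0.0088  0.0072 -0.9999] w 0.0427 F [-0.  -0.4 -0.7]
white [309.3 240.8] cen [0.5422 0.2713] circ [0.541  0.2688 0.0301]
white [63.  61.9] cen [0.4016 0.3488] circ [0.4013 0.3474 0.0299]
white [363.   18.4] cen [0.5494 0.392 ] circ [0.5477 0.3997 0.028 ]
```

View pics/w16.png

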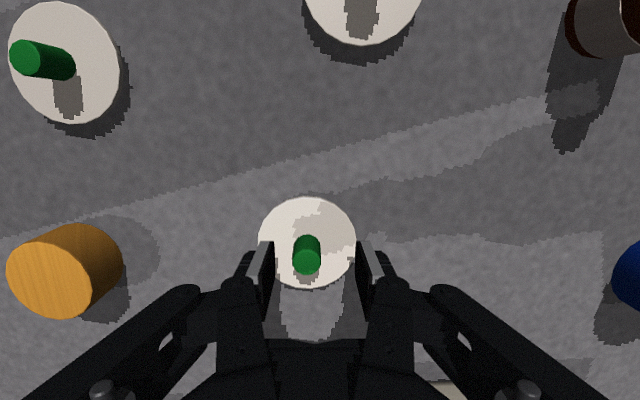

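Request:
servo_tool --deltas "-0.003 -0.003 -0.006 -0.007 0.009 0;0 0 -0.004 0 0.001 0;0 0 -0.003 0 0.001 0;0 0 -0.001 0 0 0"

```text
t: 22.7
tool_pos: [0.5414, 0.2691, 0.0131]
orientation: [[-0.165, 0.986, -0.001], [0.986, 0.165, 0.001], [0.001, -0.001, -1.0]]
force: [0.1, -0.2, -0.4]
gripper_width: 0.0428
```

Request:
servo_tool --deltas "0 0 0 0 0 0;0 0 0 0 0 0;0 0 0 0 0 0;0 0 0 0 0 0" --grip 0 --newtons 50

```text
t: 23.1
tool_pos: [0.5415, 0.269, 0.013]
orientation: [[-0.164, 0.986, -0.001], [0.986, 0.164, 0.001], [0.001, -0.001, -1.0]]
force: [-0.7, -0.0, -0.2]
gripper_width: 0.014
```

Request:
servo_tool --deltas "0 0 0.03 0 0 0;0 0 0.045 0 0 0;0 -0.01 0.045 0 0 0;0.01 -0.02 0.045 0 0 0;0.015 -0.04 0.03 0 0 0;0.02 -0.045 0 0 0 0;0.02 -0.045 0 0 0 0;0.015 -0.04 0 0 0 0;0 -0.02 0 0 0 0;0 0 0 0 0 0"

```text
t: 24.1
tool_pos: [0.6202, 0.0423, 0.2142]
orientation: [[-0.169, 0.986, 0.001], [0.986, 0.169, -0.002], [-0.002, 0.0, -1.0]]
force: [-0.4, -0.6, -1.0]
gripper_width: 0.0134
```

Request:
servo_tool --deltas "0 0 0 0 0 0;0 0 0 0 0 0"

```text
t: 24.3
tool_pos: [0.62, 0.0426, 0.214]
orientation: [[-0.168, 0.986, 0.0], [0.986, 0.168, -0.001], [-0.001, 0.0, -1.0]]
force: [0.3, 0.8, -1.1]
gripper_width: 0.014
```

Run:
```python
from h import *
pose(); c=snap("wrist","w17.png"); comps(c,"amber",.117,300); np.save("w17.npy",c)
```

```text
t 24.30 pos [0.62   0.0426 0.214 ] yaw_y 9.7 z [ 3.0e-04 -1.5e-03 -1.0e+00] w 0.0140 F [ 0.3  0.8 -1.1]
amber [315.7 312.4] cen [ 0.6413 -0.0678] circ [ 0.643  -0.0657  0.0232]
amber [323.7 193.2] cen [0.6278 0.0514] circ [0.6285 0.0422 0.0224]
amber [325.9 119.9] cen [0.619  0.1108] circ [0.619  0.1101 0.0271]
```

View pics/w17.png

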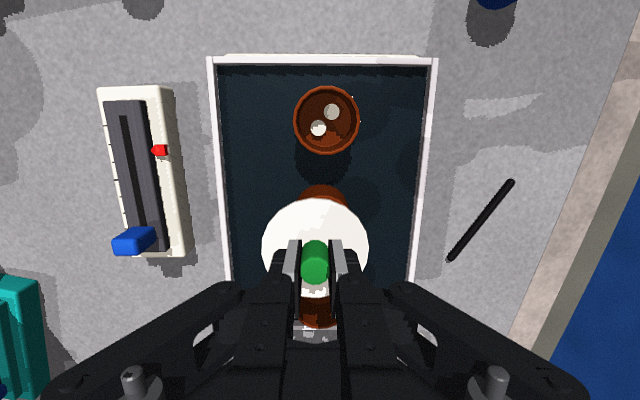

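Run:
```python
from h import *
c=np.load("w17.npy",allow_pickle=True).item()
m=mask(c,"white"); m[:190]=0; m[300:]=0; m[:,:240]=0;m[:,390:]=0
ct=max(cv2.findContours(m,0,2)[0],key=cv2.contourArea).reshape(-1,2)
print(ct.min(0),ct.max(0))
top=ct[ct[:,1]<255]
P=ray(c,top,.210)[:,:2]
h=cv2.convexHull(P.astype(np.float32)).reshape(-1,2)
A=np.c_[2*h,np.ones(len(h))]; s=np.linalg.lstsq(A,(h**2).sum(1),rcond=None)[0]
print(s[:2],np.sqrt(s[2]+s[0]**2+s[1]**2)); print(cv2.minEnclosingCircle(P.astype(np.float32)))
```

```text
[261 198] [368 271]
[0.62098715 0.04503047] 0.028273861786218428
((0.621099054813385, 0.04345228150486946), 0.029813354834914207)
```

Request:
servo_tool --deltas "-0.001 0.035 0 0 0 0;-0.001 0.032 -0.01 0 0 0;0 0 -0.03 0 0 0;0 0 -0.015 0 0 0;0 0 0 0 0 0"

```text
t: 24.85
tool_pos: [0.6167, 0.1192, 0.1582]
orientation: [[-0.176, 0.984, 0.002], [0.984, 0.176, -0.0], [-0.001, 0.002, -1.0]]
force: [0.0, 0.2, -0.8]
gripper_width: 0.0137
```

Run:
```python
from h import *
pose(); c=snap("wrist","w18.png")
```

```text
t 24.85 pos [0.6167 0.1192 0.1582] yaw_y 10.1 z [ 2.4e-03 -2.0e-04 -1.0e+00] w 0.0137 F [ 0.   0.2 -0.8]
```

View pics/w18.png

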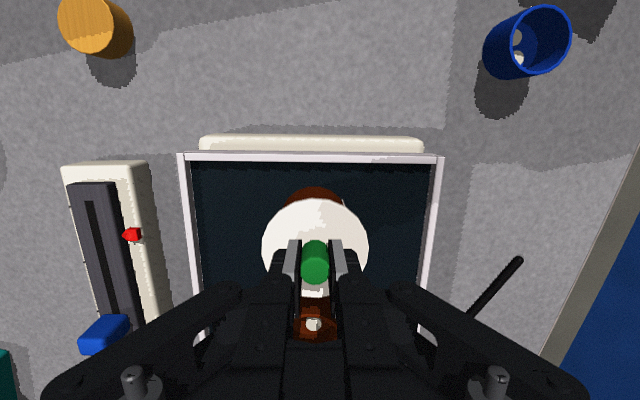

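Request:
servo_tool --deltas "0.001 -0.008 -0.005 0 0.002 0;0 0 0 0 0 0;0 0 0 0 0 0"

```text
t: 25.2
tool_pos: [0.6189, 0.1113, 0.1562]
orientation: [[-0.177, 0.984, 0.004], [0.984, 0.177, 0.0], [-0.0, 0.004, -1.0]]
force: [0.8, 0.0, -0.9]
gripper_width: 0.0139
```

Request:
servo_tool --deltas "-0.001 -0.0015 -0.01 0 0.003 0;0 0 -0.007 0 0 0;0 0 -0.002 0 0 0;0 0 0 0 0 0"

```text
t: 25.6
tool_pos: [0.6184, 0.1088, 0.1364]
orientation: [[-0.175, 0.984, 0.002], [0.984, 0.175, 0.001], [0.0, 0.002, -1.0]]
force: [-0.1, 0.5, 0.1]
gripper_width: 0.014
```

Request:
servo_tool --deltas "0 0 -0.004 0 0 0;0 0 -0.003 0 0 0;0 0 -0.002 0 0 0"

```text
t: 25.9
tool_pos: [0.6185, 0.1089, 0.127]
orientation: [[-0.175, 0.984, 0.002], [0.984, 0.175, 0.001], [0.0, 0.003, -1.0]]
force: [-0.7, 0.1, -0.5]
gripper_width: 0.0137
```

Request:
servo_tool --deltas "0 0 -0.0015 0 0 0;0 0 -0.001 0 0 0"

```text
t: 26.1
tool_pos: [0.6186, 0.1089, 0.1249]
orientation: [[-0.175, 0.984, 0.003], [0.984, 0.175, 0.001], [0.0, 0.003, -1.0]]
force: [-4.2, -1.8, 13.0]
gripper_width: 0.0144
```

Request:
servo_tool --deltas "0 0 0 0 0 0;0 0 0 0 0 0;0 0 0.01 0 0 0;0 0 0.04 0 0 0;0 0 0.045 0 0 0;-0.01 0.045 0 0 0 0;-0.012 0.045 0 0 0 0;-0.012 0.045 0 0 0 0;-0.012 0.045 0 0 0 0;-0.012 0.045 0 0 0 0" --grip 0.5

```text
t: 27.1
tool_pos: [0.5606, 0.3352, 0.2305]
orientation: [[-0.165, 0.986, 0.009], [0.986, 0.165, 0.003], [0.002, 0.01, -1.0]]
force: [0.5, -0.7, 1.0]
gripper_width: 0.0428
```

Request:
servo_tool --deltas "-0.008 0.035 -0.03 0 0 0;0 0.02 -0.02 0 0 0;0 0 0 0 0 0"

```text
t: 27.4
tool_pos: [0.5502, 0.3992, 0.1822]
orientation: [[-0.171, 0.985, 0.013], [0.985, 0.171, 0.007], [0.005, 0.014, -1.0]]
force: [-0.3, -0.5, -0.1]
gripper_width: 0.043
```

Run:
```python
from h import *
pose(); c=snap("wrist","w19.png"); comps(c,"white",.009,400); snap("scene","s19.png")
```

```text
t 27.40 pos [0.5502 0.3992 0.1822] yaw_y 9.9 z [ 0.0131  0.0072 -0.9999] w 0.0430 F [-0.3 -0.5 -0.1]
white [173.7 204.5] cen [0.4012 0.3483] circ [0.4012 0.3478 0.03  ]
white [308.9 172.4] cen [0.5459 0.41  ] circ [0.5462 0.4093 0.0299]
white [570.4 208. ] cen [0.8575 0.4208] circ [0.8631 0.4129 0.088 ]
white [429.1  33.5] cen [0.6394 0.5668] circ [0.6336 0.5713 0.0334]
white [328.1  28.4] cen [0.5407 0.5531] circ [0.5516 0.5558 0.0601]
```

View pics/w19.png

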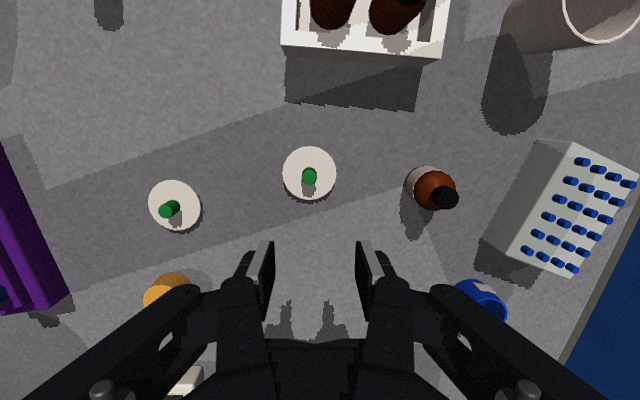

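View pics/s19.png

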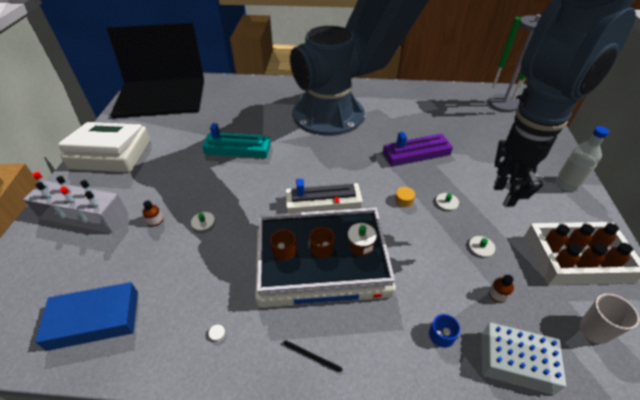

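Request:
servo_tool --deltas "-0.004 0.008 -0.03 -0.007 0.013 0;-0.001 -0.001 -0.045 0 0.003 0;-0.002 -0.001 -0.045 0 0.003 0;-0.001 -0.001 -0.02 -0.001 0.003 0;0 0 0 0 0 0"

```text
t: 28.0
tool_pos: [0.5487, 0.3981, 0.0504]
orientation: [[-0.163, 0.987, 0.004], [0.987, 0.163, 0.006], [0.006, 0.005, -1.0]]
force: [-0.9, 0.4, 0.2]
gripper_width: 0.0428
```

Run:
```python
from h import *
pose(); c=snap("wrist","w20.png"); comps(c,"white",.009,400)
```

```text
t 28.00 pos [0.5487 0.3981 0.0504] yaw_y 9.4 z [ 0.0037  0.0063 -1.    ] w 0.0428 F [-0.9  0.4  0.2]
white [ 98.8 252.4] cen [0.4034 0.3539] circ [0.4014 0.3479 0.0306]
white [310.8 207.7] cen [0.5457 0.4106] circ [0.5458 0.4092 0.0301]
```

Request:
servo_tool --deltas "-0.003 0.011 -0.008 -0.006 0.004 0;-0.001 0 -0.012 -0.001 0.002 0;-0.001 0 -0.008 -0.001 0.002 0;0 0 -0.003 0 0 0;0 0 0 0 0 0"

```text
t: 28.55
tool_pos: [0.5479, 0.4119, 0.0254]
orientation: [[-0.161, 0.987, 0.004], [0.987, 0.161, 0.004], [0.003, 0.005, -1.0]]
force: [-0.7, -0.1, -0.6]
gripper_width: 0.0427
```

Run:
```python
from h import *
pose(); c=snap("wrist","w21.png"); comps(c,"white",.009,400)
```

```text
t 28.55 pos [0.5479 0.4119 0.0254] yaw_y 9.3 z [ 0.0045  0.0042 -1.    ] w 0.0427 F [-0.7 -0.1 -0.6]
white [ 74.4 288.9] cen [0.4033 0.3543] circ [0.4014 0.3484 0.0309]
white [310.3 240.7] cen [0.5468 0.4119] circ [0.546  0.4095 0.03  ]
white [575.1   5.6] cen [0.6567 0.5568] circ [0.6525 0.5579 0.025 ]
```

View pics/w21.png

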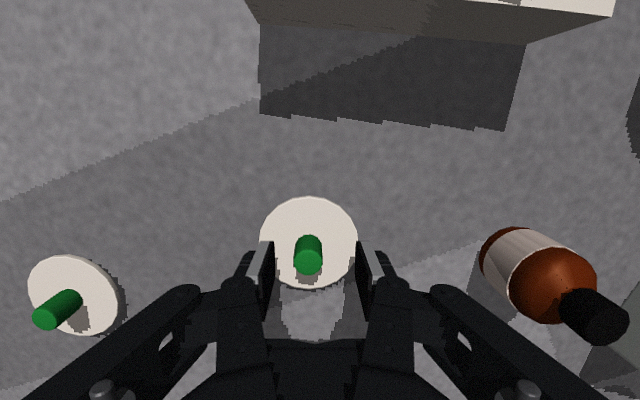

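Request:
servo_tool --deltas "-0.002 -0.0025 -0.006 -0.004 0.004 0;0 0 -0.004 0 0.001 0;0 0 -0.002 0 0.001 0;0 0 -0.001 0 0 0"

```text
t: 29.0
tool_pos: [0.5461, 0.4093, 0.0123]
orientation: [[-0.161, 0.987, -0.001], [0.987, 0.161, 0.001], [0.001, -0.001, -1.0]]
force: [-0.5, -0.2, -0.2]
gripper_width: 0.0424
```

Request:
servo_tool --deltas "0 0 -0.0005 0 0 0;0 0 0 0 0 0;0 0 0 0 0 0;0 0 0 0 0 0" --grip 0 --newtons 50

```text
t: 29.4
tool_pos: [0.5462, 0.4093, 0.0118]
orientation: [[-0.161, 0.987, -0.001], [0.987, 0.161, 0.001], [0.001, -0.001, -1.0]]
force: [-1.3, -0.3, -0.7]
gripper_width: 0.0136
```

Request:
servo_tool --deltas "0 0 0.03 0 0 0;0 0 0.045 0 0 0;0 -0.01 0.045 0 0 0;0 -0.02 0.045 0 0 0;0.006 -0.042 0.035 0 0 0;0.009 -0.045 0 0 0 0;0.009 -0.045 0 0 0 0;0.009 -0.045 0 0 0 0;0.009 -0.045 0 0 0 0;0.009 -0.045 0 0 0 0"

```text
t: 30.4
tool_pos: [0.5941, 0.1109, 0.2158]
orientation: [[-0.171, 0.985, 0.002], [0.985, 0.171, 0.0], [-0.0, 0.002, -1.0]]
force: [0.4, 0.6, -0.7]
gripper_width: 0.0142
```

Request:
servo_tool --deltas "0.009 -0.045 0 0 0 0;0.009 -0.045 0 0 0 0;0.009 -0.03 0 0 0 0;0.003 -0.015 0 0 0 0;0 0 0 0 0 0;0 0 0 0 0 0"

```text
t: 31.0
tool_pos: [0.6245, -0.0352, 0.2163]
orientation: [[-0.164, 0.986, 0.003], [0.986, 0.164, -0.0], [-0.001, 0.003, -1.0]]
force: [0.5, 0.2, -0.7]
gripper_width: 0.0137
```

Run:
```python
from h import *
pose(); c=snap("wrist","w22.png"); comps(c,"amber",.117,300); comps(c,"white",.121,1000)
```

```text
t 31.00 pos [ 0.6245 -0.0352  0.2163] yaw_y 9.5 z [ 3.e-03 -4.e-04 -1.e+00] w 0.0137 F [ 0.5  0.2 -0.7]
amber [334.9 197.7] cen [ 0.6429 -0.0293] circ [ 0.6424 -0.0366  0.0221]
amber [332.5 132.7] cen [0.631  0.0241] circ [0.631  0.0233 0.0271]
white [511.8  82.7] cen [0.7609 0.0852] circ [0.7724 0.0835 0.0472]
white [338.2  26.7] cen [0.6212 0.0996] circ [0.6201 0.1081 0.0298]
white [243.7 178.6] cen [ 0.5646 -0.0244] circ [ 0.6215 -0.0306  0.2793]
```

View pics/w22.png

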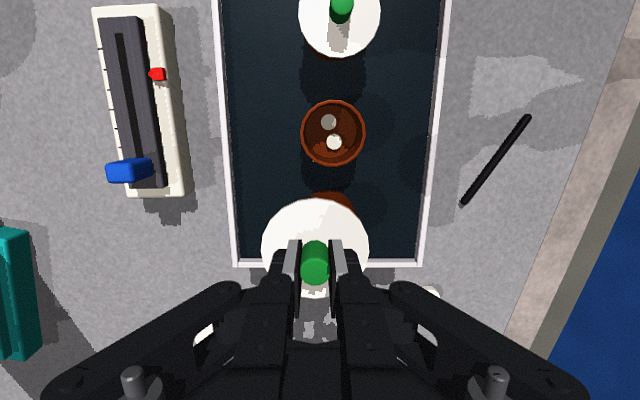

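Request:
servo_tool --deltas "0.003 0.028 0 0 0.002 0;0.002 0.022 -0.01 0 0 0;0 0 -0.03 0 0 0;0 0 -0.015 0 0 0;0 0 0 0 0 0;0 0 0 0 0 0"

```text
t: 31.65
tool_pos: [0.6281, 0.0268, 0.1614]
orientation: [[-0.176, 0.984, 0.003], [0.984, 0.176, 0.001], [0.001, 0.003, -1.0]]
force: [-0.4, -0.2, -0.7]
gripper_width: 0.0139
```

Request:
servo_tool --deltas "0.001 -0.004 -0.012 0 0.003 0;0 0 -0.008 0 0 0;0 0 -0.004 0 0 0;0 0 0 0 0 0"

```text
t: 32.05
tool_pos: [0.63, 0.0232, 0.1376]
orientation: [[-0.176, 0.984, 0.002], [0.984, 0.176, 0.001], [0.001, 0.003, -1.0]]
force: [-0.2, 0.7, -0.5]
gripper_width: 0.0139
```

Request:
servo_tool --deltas "0 -0.0005 -0.005 0 0.002 0;0 0 -0.004 0 0 0;0 0 -0.002 0 0 0"

```text
t: 32.35
tool_pos: [0.6304, 0.0222, 0.1265]
orientation: [[-0.176, 0.984, 0.001], [0.984, 0.176, 0.001], [0.001, 0.002, -1.0]]
force: [0.0, -1.6, -0.6]
gripper_width: 0.0141
```

Request:
servo_tool --deltas "0 0 -0.0015 0 0 0;0 0 -0.001 0 0 0"

```text
t: 32.55
tool_pos: [0.6304, 0.0221, 0.1237]
orientation: [[-0.175, 0.985, 0.001], [0.985, 0.175, 0.001], [0.001, 0.001, -1.0]]
force: [-1.2, 0.5, 10.1]
gripper_width: 0.014
```

Request:
servo_tool --deltas "0 0 0 0 0 0;0 0 0 0 0 0;0 0 0.01 0 0 0;0 0 0.04 0 0 0;0 0 0.045 0 0 0;-0.014 -0.043 0 0 0 0;-0.015 -0.045 0 0 0 0;-0.015 -0.045 0 0 0 0;-0.015 -0.045 0 0 0 0;-0.015 -0.045 0 0 0 0" --grip 0.5

```text
t: 33.55
tool_pos: [0.5564, -0.2018, 0.2295]
orientation: [[-0.186, 0.982, 0.01], [0.983, 0.186, -0.0], [-0.002, 0.01, -1.0]]
force: [1.5, -0.3, -0.3]
gripper_width: 0.0425
```

Request:
servo_tool --deltas "-0.015 -0.045 -0.03 0 0 0;-0.01 -0.02 -0.02 0 0 0;0 0 0 0 0 0;0 0 0 0 0 0"

```text
t: 33.95
tool_pos: [0.5309, -0.2698, 0.1866]
orientation: [[-0.179, 0.984, 0.016], [0.984, 0.179, -0.004], [-0.007, 0.015, -1.0]]
force: [0.5, 0.5, 0.1]
gripper_width: 0.0429
```

Run:
```python
from h import *
pose(); c=snap("wrist","w23.png"); comps(c,"white",.009,400); snap("scene","s23.png")
```

```text
t 33.95 pos [ 0.5309 -0.2698  0.1866] yaw_y 10.3 z [ 0.0156 -0.0039 -0.9999] w 0.0429 F [0.5 0.5 0.1]
white [ 17.2 382.6] cen [ 0.1557 -0.6467] circ [ 0.1587 -0.6498  0.0469]
white [296.7 198.9] cen [ 0.5187 -0.2946] circ [ 0.5189 -0.2954  0.0301]
white [572.3 146.8] cen [ 0.8141 -0.18  ] circ [ 0.8136 -0.1797  0.0166]
white [581.2  30.3] cen [ 0.7746 -0.067 ] circ [ 0.7596 -0.0584  0.0645]
white [425.7  24.4] cen [ 0.6146 -0.0955] circ [ 0.6302 -0.0862  0.068 ]
```

View pics/w23.png

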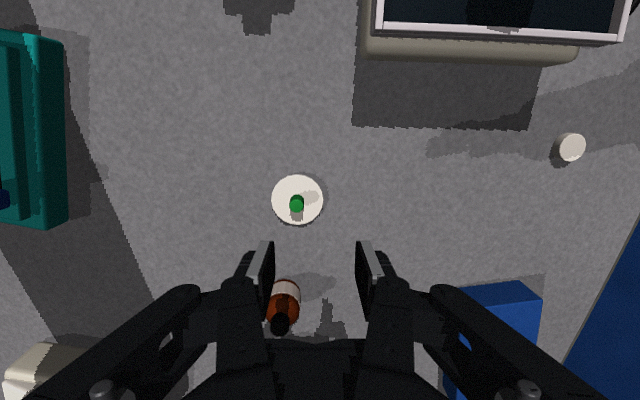

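View pics/s23.png

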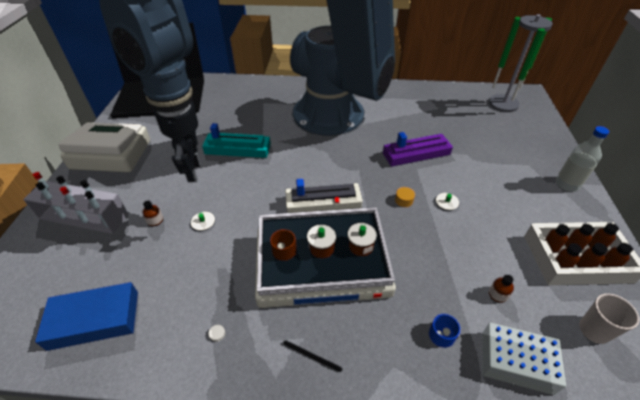

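Request:
servo_tool --deltas "-0.012 -0.02 -0.03 0.004 0.015 0;-0.002 0 -0.045 0.001 0.003 0;-0.002 0.001 -0.045 0.001 0.003 0;-0.001 0 -0.02 0.001 0.003 0;0 0 0 0 0 0"

```text
t: 34.55
tool_pos: [0.5211, -0.2843, 0.0495]
orientation: [[-0.19, 0.982, 0.003], [0.982, 0.19, -0.002], [-0.003, 0.002, -1.0]]
force: [-0.7, 0.4, -0.1]
gripper_width: 0.0424
```

Run:
```python
from h import *
pose(); c=snap("wrist","w24.png"); comps(c,"white",.009,400)
```

```text
t 34.55 pos [ 0.5211 -0.2843  0.0495] yaw_y 10.9 z [ 0.0028 -0.0021 -1.    ] w 0.0424 F [-0.7  0.4 -0.1]
white [307.6 237.6] cen [ 0.5195 -0.2934] circ [ 0.5187 -0.2952  0.03  ]
```

Request:
servo_tool --deltas "-0.003 -0.01 -0.008 0.002 0.003 -0.01;-0.001 0 -0.012 0.001 0.002 0;-0.001 0 -0.008 0.001 0.002 0;0 0 -0.003 0 0 0;0 0 0 0 0 0"

```text
t: 35.1
tool_pos: [0.5206, -0.2962, 0.0228]
orientation: [[-0.181, 0.983, 0.004], [0.983, 0.181, -0.003], [-0.003, 0.004, -1.0]]
force: [0.1, -0.3, -0.4]
gripper_width: 0.0423
```

Run:
```python
from h import *
pose(); c=snap("wrist","w25.png"); comps(c,"white",.009,400)
```

```text
t 35.10 pos [ 0.5206 -0.2962  0.0228] yaw_y 10.4 z [ 0.0042 -0.0026 -1.    ] w 0.0423 F [ 0.1 -0.3 -0.4]
white [310.7 237. ] cen [ 0.5191 -0.2928] circ [ 0.5188 -0.2952  0.0301]
```

View pics/w25.png

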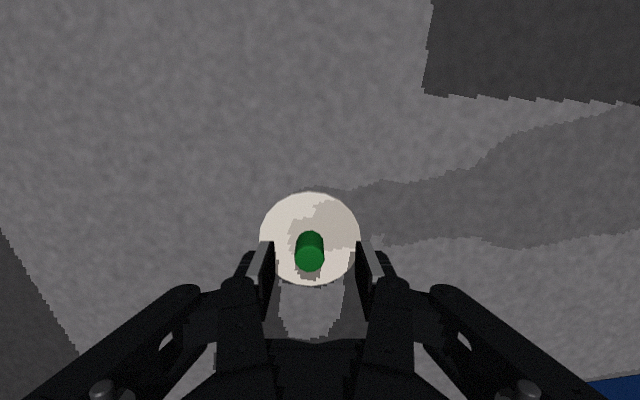

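Request:
servo_tool --deltas "-0.002 0.001 -0.005 0.003 0.004 0;0 0 -0.003 0 0.001 0;0 0 -0.002 0 0.001 0;0 0 -0.001 0 0 0"

```text
t: 35.55
tool_pos: [0.5189, -0.2953, 0.012]
orientation: [[-0.181, 0.983, -0.001], [0.983, 0.181, -0.0], [0.0, -0.001, -1.0]]
force: [0.1, 0.0, -0.7]
gripper_width: 0.0428
```

Request:
servo_tool --deltas "0 0 0 0 0 0;0 0 0 0 0 0;0 0 0 0 0 0;0 0 0 0 0 0" --grip 0 --newtons 50

```text
t: 35.95
tool_pos: [0.5191, -0.2953, 0.0121]
orientation: [[-0.181, 0.983, -0.001], [0.983, 0.181, -0.0], [-0.0, -0.001, -1.0]]
force: [-0.1, -0.5, -0.3]
gripper_width: 0.0142
```

Request:
servo_tool --deltas "0 0 0.03 0 0 0;0 0 0.045 0 0 0;0 0 0.045 0 0 0;0.01 0.01 0.045 0 0 0;0.025 0.033 0.035 0 0 0;0.032 0.04 0 0 0 0;0.032 0.04 0 0 0 0;0.025 0.03 0 0 0 0;0 0 0 0 0 0;0 0 0 0 0 0"

```text
t: 36.95
tool_pos: [0.6409, -0.1391, 0.2174]
orientation: [[-0.178, 0.984, 0.0], [0.984, 0.178, 0.002], [0.002, 0.0, -1.0]]
force: [-1.0, -1.0, -0.3]
gripper_width: 0.0142
```

Run:
```python
from h import *
pose(); c=snap("wrist","w26.png"); comps(c,"amber",.117,300)
```

```text
t 36.95 pos [ 0.6409 -0.1391  0.2174] yaw_y 10.2 z [ 0.      0.0019 -1.    ] w 0.0142 F [-1.  -1.  -0.3]
amber [334.2 105.6] cen [ 0.6437 -0.0586] circ [ 0.6438 -0.0593  0.0271]
```

View pics/w26.png

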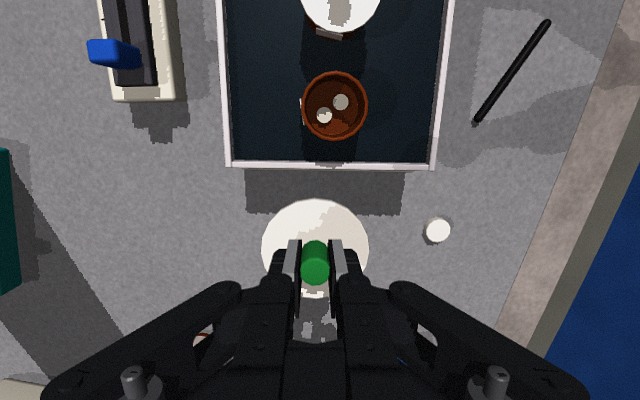

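Request:
servo_tool --deltas "0.001 0.04 0 0 0 0;0.001 0.034 -0.01 0 0 0;0 0 -0.03 0 0 0;0 0 -0.015 0 0 0;0 0 0 0 0 0;0 0 0 0 0 0"

```text
t: 37.6
tool_pos: [0.6393, -0.0699, 0.1616]
orientation: [[-0.168, 0.986, -0.0], [0.986, 0.168, 0.001], [0.001, 0.0, -1.0]]
force: [0.2, -0.8, 0.2]
gripper_width: 0.0138
```

Request:
servo_tool --deltas "0.0035 0.0095 -0.012 0 0 0;0 0 -0.008 0 0 0;0 0 -0.003 0 0 0;0 0 0 0 0 0"

```text
t: 38.0
tool_pos: [0.6436, -0.0616, 0.1388]
orientation: [[-0.166, 0.986, 0.003], [0.986, 0.166, 0.001], [0.0, 0.003, -1.0]]
force: [-0.8, -0.3, -0.2]
gripper_width: 0.0139
```

Request:
servo_tool --deltas "-0.0005 0.0015 -0.006 0 0.003 0;0 0 -0.004 0 0 0;0 0 -0.002 0 0 0"

```text
t: 38.3
tool_pos: [0.6435, -0.0601, 0.1265]
orientation: [[-0.166, 0.986, 0.0], [0.986, 0.166, 0.001], [0.001, 0.0, -1.0]]
force: [0.2, 0.6, -1.4]
gripper_width: 0.0136
```

Request:
servo_tool --deltas "0 0 -0.0015 0 0 0;0 0 -0.001 0 0 0"

```text
t: 38.5
tool_pos: [0.6435, -0.0601, 0.124]
orientation: [[-0.166, 0.986, 0.0], [0.986, 0.166, 0.001], [0.001, 0.001, -1.0]]
force: [-3.6, 0.2, 10.7]
gripper_width: 0.0137
```

Request:
servo_tool --deltas "0 0 0 0 0 0;0 0 0 0 0 0;0 0 0.01 0 0 0;0 0 0.04 0 0 0;0 0 0.045 0 0 0;0 -0.03 0.03 0 0 0;0 -0.04 0.02 0 0 0;0 0 0 0 0 0;0 0 0 0 0 0" --grip 0.5

```text
t: 39.4
tool_pos: [0.6421, -0.1314, 0.2793]
orientation: [[-0.167, 0.986, 0.003], [0.986, 0.167, -0.001], [-0.001, 0.003, -1.0]]
force: [0.2, 0.7, -0.1]
gripper_width: 0.0425
```

Run:
```python
from h import *
pose(); c=snap("wrist","w27.png"); comps(c,"white",.121,1000); comps(c,"green",.143,100)
```

```text
t 39.40 pos [ 0.6421 -0.1314  0.2793] yaw_y 9.6 z [ 3.4e-03 -6.0e-04 -1.0e+00] w 0.0425 F [ 0.2  0.7 -0.1]
white [327.5 115.4] cen [ 0.6448 -0.0593] circ [ 0.645  -0.0601  0.0299]
white [329.5  25.8] cen [0.6325 0.0194] circ [0.632  0.0223 0.03  ]
white [181.7  55.2] cen [ 0.499  -0.0276] circ [ 0.4953 -0.0291  0.0476]
green [328.6 116.3] cen [ 0.6449 -0.06  ] circ [ 0.6448 -0.0601  0.0077]
green [330.2  17.9] cen [0.6318 0.0198] circ [0.6316 0.0196 0.0096]
```

View pics/w27.png

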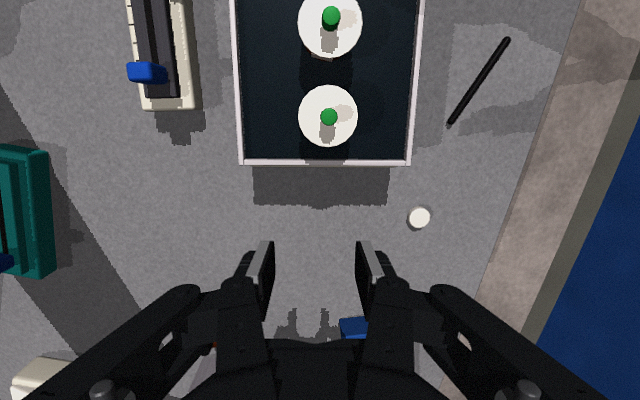

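Request:
servo_tool --deltas "-0.02 0.0085 0 0 0 0.145;-0.02 0.0085 0 0 0 0.145;-0.02 0.0085 0 0 0 0.145;-0.02 0.0085 0 0 0 0.145;-0.02 0.0085 0 0 0 0.145;-0.02 0.0085 0 0 0 0.145;-0.02 0.0085 0 0 0 0.145;-0.02 0.0085 -0.02 0 0 0.145;-0.02 0.0085 -0.03 0 0 0.145;-0.02 0.0085 -0.03 0 0 0.145" --grip 1.0

```text
t: 40.45
tool_pos: [0.4333, -0.0352, 0.1917]
orientation: [[-0.995, -0.095, -0.002], [-0.095, 0.995, -0.001], [0.003, -0.001, -1.0]]
force: [1.0, -0.3, -0.4]
gripper_width: 0.0853
```

Request:
servo_tool --deltas "0 0 0 0 0 0.13;0 0 0 0 0 0;0 0 0 0 0 0"

```text
t: 40.75
tool_pos: [0.4252, -0.0317, 0.1864]
orientation: [[-0.973, -0.232, -0.014], [-0.232, 0.973, -0.0], [0.014, 0.003, -1.0]]
force: [-0.1, -0.0, 0.2]
gripper_width: 0.0852
```

Run:
```python
from h import *
pose(); c=snap("wrist","w28.png"); np.save("w28.npy",c); comps(c,"blue",.0895,100); snap("scene","s28.png"); t=snap("top","t28.png")
i=cv2.imread("pics/s28.png")[195:305,240:410]; cv2.imwrite("pics/s28z.png",cv2.resize(i,None,fx=4,fy=4,interpolation=cv2.INTER_CUBIC))
```

```text
t 40.75 pos [ 0.4252 -0.0317  0.1864] yaw_y 103.4 z [-1.400e-02 -1.000e-04 -9.999e-01] w 0.0852 F [-0.1 -0.   0.2]
blue [ 13.  362.1] cen [ 0.6743 -0.3065] circ [ 0.6835 -0.3121  0.0549]
blue [326.5 280.6] cen [ 0.4962 -0.004 ] circ [ 0.5009 -0.0025  0.0569]
blue [295.5 207.8] cen [ 0.4339 -0.0471] circ [ 0.4341 -0.0463  0.0184]
blue [636.9  47.9] cen [0.2442 0.1845] circ [0.2425 0.1857 0.0113]
```

View pics/w28.png

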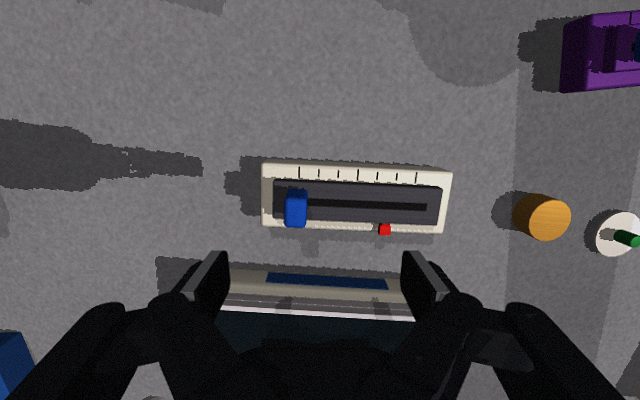

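View pics/s28z.png

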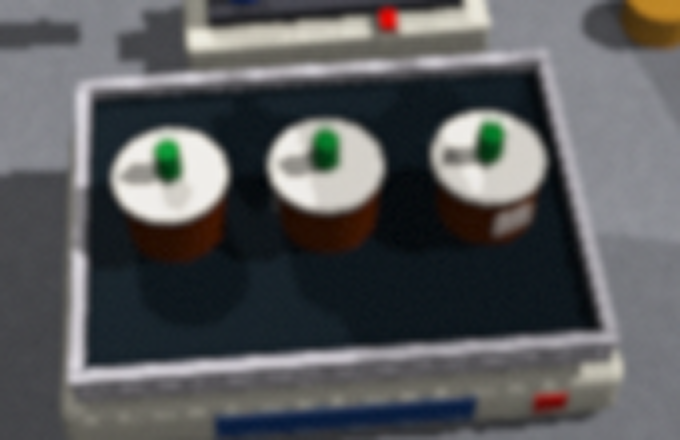

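View pics/t28.png

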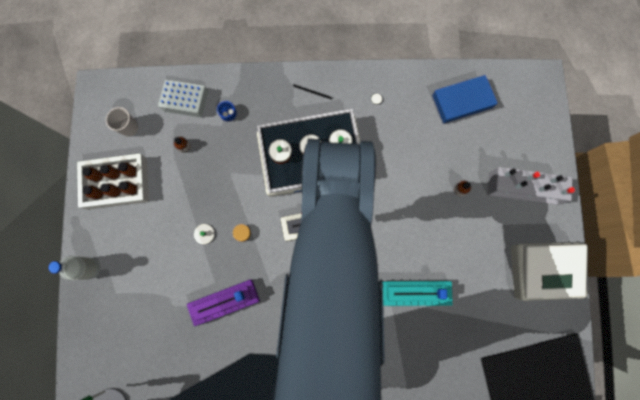

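Request:
servo_tool --deltas "0.014 -0.0145 -0.03 0 -0.013 -0.048;0 0 -0.04 0 0 0;0 0 -0.03 0 0 0;0 0 0 0 0 0"

```text
t: 41.3
tool_pos: [0.4456, -0.048, 0.087]
orientation: [[-0.984, -0.176, 0.01], [-0.176, 0.984, -0.001], [-0.01, -0.003, -1.0]]
force: [-1.1, -0.2, 0.0]
gripper_width: 0.0854
```

Run:
```python
from h import *
pose(); c=snap("wrist","w29.png")
```

```text
t 41.30 pos [ 0.4456 -0.048   0.087 ] yaw_y 100.1 z [ 0.0101 -0.001  -0.9999] w 0.0854 F [-1.1 -0.2  0. ]
```

View pics/w29.png

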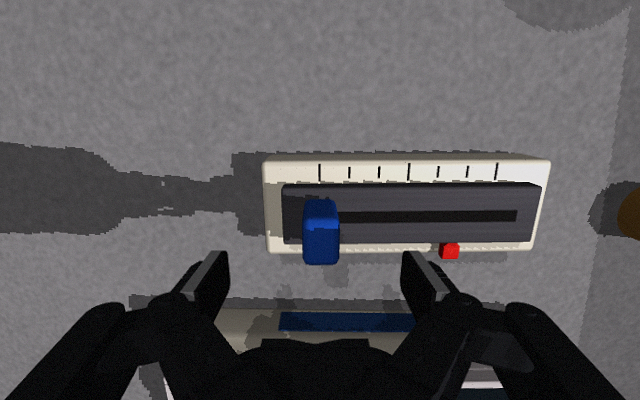

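Request:
servo_tool --deltas "-0.006 0 -0.012 0 0.01 0;-0.001 0 -0.01 0 0.003 0;0 0 -0.003 0 0.002 0"

```text
t: 41.65
tool_pos: [0.442, -0.0485, 0.0658]
orientation: [[-0.985, -0.175, 0.002], [-0.175, 0.985, -0.002], [-0.001, -0.002, -1.0]]
force: [0.4, -0.1, 0.7]
gripper_width: 0.0855
```

Request:
servo_tool --deltas "0 0 -0.001 0 0 0;0 0 -0.001 0 0 0;0 0 0 0 0 0;0 0 0 0 0 0;0 0 0 0 0 0" --grip 0 --newtons 40

```text
t: 42.15
tool_pos: [0.4427, -0.0459, 0.0654]
orientation: [[-0.984, -0.176, 0.004], [-0.176, 0.984, 0.004], [-0.004, 0.004, -1.0]]
force: [-2.2, 12.9, 2.2]
gripper_width: 0.019
```

Request:
servo_tool --deltas "-0.0028 0.0147 0 0 0 0;-0.0028 0.0147 0 0 0 0;-0.0028 0.0147 0 0 0 0;-0.0028 0.0147 0 0 0 0;-0.0028 0.0147 0 0 0 0;-0.001 0.005 0 0 0 0;0 0 0 0 0 0;0 0 0 0 0 0"

```text
t: 42.95
tool_pos: [0.4278, 0.0335, 0.0654]
orientation: [[-0.984, -0.178, 0.005], [-0.178, 0.984, -0.0], [-0.005, -0.001, -1.0]]
force: [0.7, 0.5, -2.5]
gripper_width: 0.0191
```

Run:
```python
from h import *
pose(); c=snap("wrist","w30.png")
```

```text
t 42.95 pos [0.4278 0.0335 0.0654] yaw_y 100.2 z [ 5.2e-03 -4.0e-04 -1.0e+00] w 0.0191 F [ 0.7  0.5 -2.5]
```

View pics/w30.png

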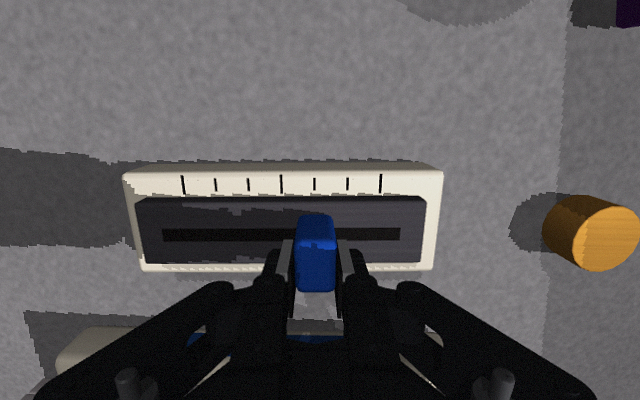

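Request:
servo_tool --deltas "-0.0014 0.007 0 0 0 0;-0.0006 0.003 0 0 0 0;0 0 0 0 0 0;0 0 0 0 0 0"

```text
t: 43.4
tool_pos: [0.426, 0.0428, 0.0654]
orientation: [[-0.984, -0.176, 0.005], [-0.176, 0.984, -0.001], [-0.005, -0.002, -1.0]]
force: [1.5, -0.5, -4.3]
gripper_width: 0.0191
```

Request:
servo_tool --deltas "-0.0003 0.0018 0 0 0 0;0 0 0 0 0 0;0 0 0 0 0 0"

```text
t: 43.7
tool_pos: [0.4257, 0.0446, 0.0654]
orientation: [[-0.984, -0.176, 0.005], [-0.176, 0.984, -0.001], [-0.005, -0.002, -1.0]]
force: [0.8, -0.8, -3.2]
gripper_width: 0.0195
```

Request:
servo_tool --deltas "0 0 0 0 0 0;0 0 0 0 0 0;0 0 0 0 0 0;0 0 0.04 0 0 0;-0.01 0 0.045 0 0 0;-0.01 0 0.045 0 0 0;0 0 0.02 0 0 0;0 0 0 0 0 0" --grip 1.0

```text
t: 44.5
tool_pos: [0.4031, 0.0447, 0.2211]
orientation: [[-0.985, -0.174, 0.004], [-0.174, 0.985, 0.0], [-0.004, -0.001, -1.0]]
force: [0.8, 0.3, 0.4]
gripper_width: 0.0853
```

Run:
```python
from h import *
pose(); c=snap("wrist","w31.png"); np.save("w31.npy",c)
cv2.imwrite("pics/w31z.png",cv2.resize(c["img"][150:260,190:380],None,fx=4,fy=4,interpolation=cv2.INTER_CUBIC))
```

```text
t 44.50 pos [0.4031 0.0447 0.2211] yaw_y 100.0 z [ 0.0037  0.     -1.    ] w 0.0853 F [0.8 0.3 0.4]
```

View pics/w31z.png

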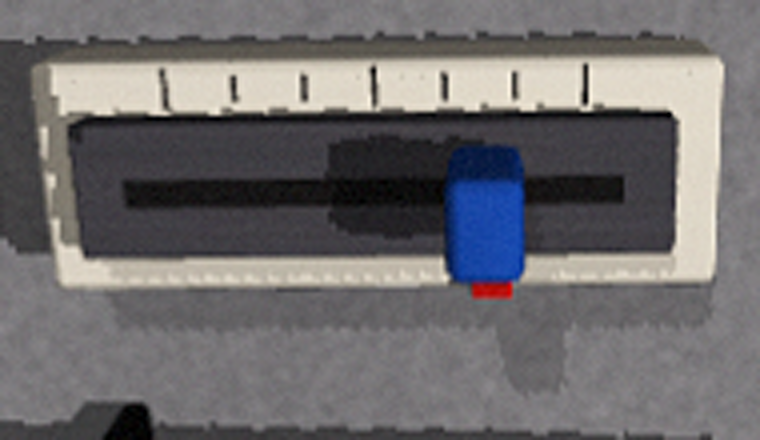

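Run:
```python
from h import *
c=np.load("w31.npy",allow_pickle=True).item()
f=lambda x,y:(x/4+190-.4,y/4+150-.4)
P=ray(c,[f(35,64),f(722,60),f(714,283),f(60,287)],.035);ctr=P.mean(0)
v=P[1]-P[0];w=P[2]-P[3];ang=[np.degrees(np.arctan2(-u[0],u[1])) for u in(v,w)];print(ctr,ang)
a=np.radians(10.6);ex=np.array([np.cos(a),np.sin(a),0]);ey=np.array([-np.sin(a),np.cos(a),0])
g=ray(c,f(486,231),.0895)[0];print("grip y'",(g-ctr)@ey,(g-ctr)@ex)
for z in(.035,.043):
  p=ray(c,f(492,290),z)[0];print("ptr y'",(p-ctr)@ey,(p-ctr)@ex)
for z in(.035,.043): print(ray(c,[f(472,290),f(513,290)],z)@ey-ctr@ey)
s=snap("scene","s31.png")
cv2.imwrite("pics/s31z.png",cv2.resize(s["img"][160:305,240:410],None,fx=4,fy=4,interpolation=cv2.INTER_CUBIC))
```

```text
[0.42755549 0.01294532 0.035     ] [np.float64(10.309795216675509), np.float64(10.448979480870776)]
grip y' 0.03118572103567217 -0.0007884746068003125
ptr y' 0.03174492445284211 0.03557016940266051
ptr y' 0.03185143598677845 0.03251244384357103
[0.02574942 0.03803958]
[0.02600184 0.03799291]
```

View pics/s31z.png

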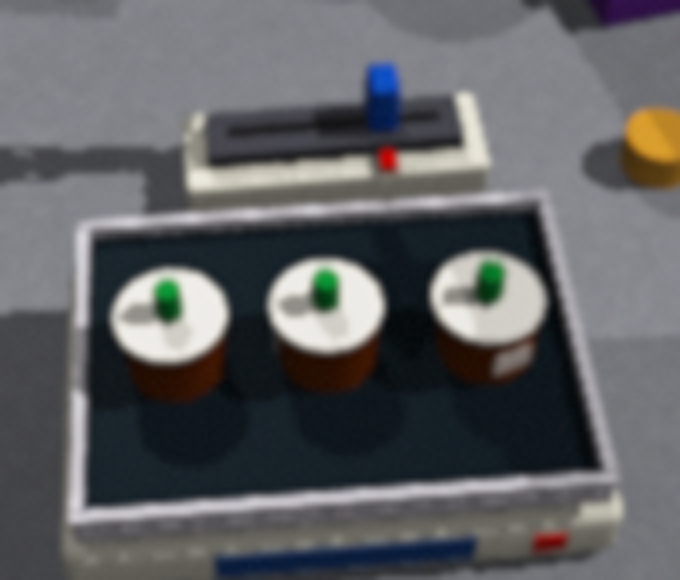

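Run:
```python
from h import *
print(ctrl.finish_job())
```

```text
the job is handed in; nothing more can be done
None
```

I finished the whole job and handed it in at about 44.6 s of the 210 s allowed. No verdict was reported.

- **Slider off:** I slid the blue grip back until the force rose to 38 N at the stop, held it there for 0.3 s, and released it. Later pictures still showed it at the off end.
- **Jars:** There were three amber jars in this run. All three now stand in a row on the mat, about 84 mm apart.
- **Lids:** I covered each jar with a loose lid. Each one went down until contact showed (10–13 N), at the expected seated height to within about 1 mm.
- **Slider set:** Only after all three lids were on did I slide the grip up to the red pointer and move the arm clear.

**Last checks:**
- **Slider:** the grip measured 31.2 mm and the pointer 31.8 mm along the track, about 0.6 mm apart against the 6 mm allowed.
- **Lids and jars:** the final scene picture shows all three jars upright with level, centred lids. The wrist camera confirmed the disc position, size and height of two of the lids. I checked the third only in the scene picture and by its seating height.
- **Bystanders:** the bottles and brass weight looked unmoved in the last views. I judged this by eye and did not measure it.

The top and scene cameras differed from the wrist camera by up to about 1–2 cm on jar positions. For that reason I used the wrist camera for every grasp and placing. No check failed.

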